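# Pack steel sample tubes in a V-groove carrier and lock it

## Robot

A 7-joint arm with a two-finger parallel gripper is mounted at the origin on a cart in front of the work surface, level with it; the furniture and walls round the work are solid. World frame = base frame: x ahead of the robot, y to its left, z up, the work surface at z = 0. Lengths are in mm, angles in rad, forces in N, time in s.
With the tool pointing down it reaches from about 425 to 925 mm from the base axis. Payload 6.8 kg.
Tool frame: the origin (TCP) lies on the front face of the gripper's body, between the roots of the fingers; the fingertips stand 73 mm ahead of it and the grasp point (between the pads) lies 54 mm ahead of it; z points along the fingers, y is the line along which they close (so a half turn about z gives the same grasp; the last joint's range is limited). The gripper opens to 85 mm and grips with 20 to 120 N. Pads are 22 mm wide; open, the fingers measure 114 mm over their backs; the gripper's body (76 mm by 85 mm) begins 54 mm behind the grasp point. The pads swing forward as they close: fully open they stand 13 mm farther back than shut.
Start: joints at [1.007, 0.477, 0.022, 1.555, -0.011, 1.109, -0.083], TCP at [297.131, -606.101, 303.908] pointing down, gripper open.
Joint ranges: [-2.96, 2.96], [-0.34, 2.1], [-1.41, 1.46], [0.24, 2.44], [-1.37, 4.51], [0.17, 1.92], [-2.96, 2.96]. Speed limits (rad/s): [2.39, 2.39, 3.14, 3.14, 3.14, 3.14, 3.14].

## Interface

Orientations are given as a rotation vector (axis times angle).
In Python, from bench import get_obs, snapshot, close_job gives the robot as it stands.
- The arm moves only by the tool send_rows, never from a script. Its argument "rows" is a list of rows, each an object with "delta_pos": the shift along the tool's x, y, z in m, a list of three; "twist": the turn, a rotation vector about the tool's x, y, z in degrees, a list of three; "grip": the finger opening in m, from 0 to 0.0854. In form: [{"delta_pos": [tx, ty, tz], "twist": [ax, ay, az], "grip": grip}, ...]. A call has 1 to 8 rows; each row shifts and turns the commanded pose from where the row before left it, along the tool's axes as they then stand; what a row does not reach is not made up. A row lasts 1/8 s, in which the tool goes at most 62.5 mm and 10.7 degrees, less where a joint would pass 70% of its speed; a pose out of reach is approached as far as the arm can. A call is refused whole if a number of a shift passes 0.0625 or a number of a turn 10.7, either way. A call with a gripper value outside its range is refused whole. The fingers move at their own pace and stop on an object; the grip force is fixed at half the most. Time passes only in rows, so rows that do not move let the fingers close. It gives the time, the measured TCP pose, the force, the opening and the grip force at its end, in the units of the state.
- get_obs(): the state, without advancing time (a new reading comes with each control period).
- snapshot(name): name is "scene" or "top"; returns a dict with "img" (420x560x3 uint8, red, green, blue), "fx", "fy", "cx", "cy" (pixels), "rvec" (rotation vector, rad) and "tvec" (3), from world to camera coordinates, as OpenCV has them. Camera axes: x right, y down, z forward; pixel columns grow to the right and rows downward; lengths in mm; the calibration is good to about 2 mm. A picture is of the moment at which its call begins. There is no depth.
- close_job(): hands the job in; it is judged then, once.
The state is a dict: "clock": time; "joint_pos": joint angles; "joint_velocities": joint speeds; "effort": joint torques, N m; "tcp_pos": TCP position; "tcp_rot": TCP orientation; "ft_force": force on the tool from outside, world axes, zero at the start; "torque": the same for the moment, N m; "grip_width": opening from 0.0 (shut) to 1.0 (fully open); "gripper_force": force on a finger pad.
Only numpy, scipy, OpenCV 4.12 (cv2) and the standard library are available. Lean on these libraries where they do the work, as an engineer would, in place of code of your own. Each camera call takes 0.05 s, during which the arm holds its last target. There are 200 camera calls.

## Task

Pack the steel sample tubes for transport: lay every blue-capped tube in a V-groove of the carrier, then seat the orange chock frame over them on the rails, then lay every yellow-capped tube in the V-grooves on top of the frame, each tube centred lengthwise. Only then press the red clamp lever down until it stays down by itself, and last turn the status wheel until its green sector is centred in the window. Leave the beaker, the timer and the red-lidded jar alone.

Things in the scene. Friction and masses are not known exactly. Their poses are not given: they have to be found in the camera images.
- carrier: Fixed aluminium carrier: base 220 x 250 x 8 mm, three V-grooves along its y axis, 52 mm apart in x, on two rails 16 mm wide at y = +-44 mm, rail tops at z = 36 mm; red lever and status wheel on its +y side. Origin on the bench under the grooves' middle, z up. Between the rails fingers have 30 mm below a seated tube's axis. Steel side keepers at x = +-107, y = +-60 mm, 93 mm high, swing in with the lever.
- frame_seat (a point): Point on the carrier, 36 mm above the bench, in the middle of the rail tops: the chock frame's origin lies here when it is seated, with the frame's x axis along the carrier's x axis (either way round)
- chock_frame: Loose orange H-shaped chock frame, 168 (x) x 104 (y) x 46 mm high, about 220 g: two notched bars along x (16 mm wide, at y = +-44 mm) on teeth 18 mm high, joined by a spine along y. Origin: middle of its underside (teeth's feet), z up. The teeth stand on the rail tops between the blue tubes with 4 mm play; two V-grooves along y on top. Same either way round.
- frame_grip (a point): Grip point in the middle of the chock frame's spine, 36 mm above its underside; the spine is 14 mm thick (across the frame's x axis) and 72 mm long (along y) between the bars, its top 10 mm above this point and its underside 18 mm below
- lever_pad (a point): Centre of the top face of the red clamp lever's pad (34 x 28 mm), on the carrier's panel. Press it straight down: it sinks about 30 mm on an arc of 64 mm radius about a hinge that lies towards the carrier's -y side, against a spring of up to about 10 N
- lever (a joint): Clamp lever, rad: 0 up, 0.5 fully down at its stop. Sprung: let go before about 0.42 it flies up again; beyond that the detent pulls it to 0.5 and holds it. It also swings the two side keepers in against the yellow tubes
- wheel_grip (a point): Centre of the status wheel's black grip bar (50 mm long, 12 mm thick, its top 14 mm above this point, its foot 20 mm below), on the wheel's upright axis; the x axis of this point runs along the bar (its length) and turns with the wheel, y across it
- wheel (a joint): Status wheel, rad, positive anticlockwise seen from above, limits +-3.1: 0 when the green sector is centred in the window (then the bar lies along the carrier's x axis and the green dot on the bar points to the window). Six 60 degree sectors; stays where it is left (light friction, about 0.04 N m)
- window (a point): The 19 mm square window in the wheel's white cover, on the side of the carrier's -x axis, 28 mm from the wheel's axis
- beaker: Bystander: small beaker, 53 mm wide and 71 mm high; leave it standing where it is. Origin under its middle
- timer: Bystander: white bench timer, 66 x 62 x 21 mm; leave it. Origin under its middle
- sample_jar: Bystander: sample jar with a red lid, 48 mm wide and 72 mm high; leave it. Origin under its middle
- groove_0 (a point): Lower V-groove of the carrier, nearest the -x side: where the centre of a seated blue tube lies (38 mm above the bench); the groove runs along the carrier's y axis
- groove_1 (a point): Lower V-groove of the carrier, in the middle: where the centre of a seated blue tube lies (38 mm above the bench); the groove runs along the carrier's y axis
- groove_2 (a point): Lower V-groove of the carrier, nearest the +x side: where the centre of a seated blue tube lies (38 mm above the bench); the groove runs along the carrier's y axis
- top_groove_0 (a point): Upper V-groove on the chock frame at its x = -52 mm: where the centre of a seated yellow tube lies (44 mm above the frame's underside; 80 mm above the bench once the frame is seated); it runs along the frame's y axis
- top_groove_1 (a point): Upper V-groove on the chock frame at its x = +52 mm: where the centre of a seated yellow tube lies (44 mm above the frame's underside; 80 mm above the bench once the frame is seated); it runs along the frame's y axis
- blue_1_mid (a point): Centre of a blue-capped steel sample tube 140 mm long, 24 mm diameter with rounded ends; the origin is on its axis at mid length; its x axis runs along the tube towards the cap; it weighs about 130 g and rolls
- blue_2_mid (a point): Centre of a blue-capped steel sample tube 140 mm long, 24 mm diameter with rounded ends; the origin is on its axis at mid length; its x axis runs along the tube towards the cap; it weighs about 130 g and rolls
- blue_3_mid (a point): Centre of a blue-capped steel sample tube 140 mm long, 24 mm diameter with rounded ends; the origin is on its axis at mid length; its x axis runs along the tube towards the cap; it weighs about 130 g and rolls
- yellow_1_mid (a point): Centre of a yellow-capped steel sample tube 140 mm long, 24 mm diameter with rounded ends; the origin is on its axis at mid length; its x axis runs along the tube towards the cap; it weighs about 70 g and rolls
- yellow_2_mid (a point): Centre of a yellow-capped steel sample tube 140 mm long, 24 mm diameter with rounded ends; the origin is on its axis at mid length; its x axis runs along the tube towards the cap; it weighs about 70 g and rolls

How it is judged (in metres and radians):
On the way, in this order (a step that is already met when the one before it is completed fails the run):
1. every blue-capped tube lies released in a lower V-groove ((distance between blue_1_mid and groove_0 below 0.01 m or distance between blue_1_mid and groove_1 below 0.01 m or distance between blue_1_mid and groove_2 below 0.01 m) and angle between the x axis of each of blue_1_mid, blue_2_mid, blue_3_mid and the y axis of carrier, either way round below 0.1 rad and (distance between blue_2_mid and groove_0 below 0.01 m or distance between blue_2_mid and groove_1 below 0.01 m or distance between blue_2_mid and groove_2 below 0.01 m) and (distance between blue_3_mid and groove_0 below 0.01 m or distance between blue_3_mid and groove_1 below 0.01 m or distance between blue_3_mid and groove_2 below 0.01 m) and contact force between the fingers and blue_1 below 0.3 N and linear speed of each of blue_1, blue_2, blue_3 below 0.03 m/s and contact force between the fingers and blue_2 below 0.3 N and contact force between the fingers and blue_3 below 0.3 N), for 0.2 s.
2. the chock frame is seated on the rails over the blue tubes and released ((distance between blue_1_mid and groove_0 below 0.01 m or distance between blue_1_mid and groove_1 below 0.01 m or distance between blue_1_mid and groove_2 below 0.01 m) and angle between the x axis of each of blue_1_mid, blue_2_mid, blue_3_mid and the y axis of carrier, either way round below 0.1 rad and (distance between blue_2_mid and groove_0 below 0.01 m or distance between blue_2_mid and groove_1 below 0.01 m or distance between blue_2_mid and groove_2 below 0.01 m) and (distance between blue_3_mid and groove_0 below 0.01 m or distance between blue_3_mid and groove_1 below 0.01 m or distance between blue_3_mid and groove_2 below 0.01 m) and distance between chock_frame and frame_seat below 0.008 m and angle between the x axis of chock_frame and the x axis of carrier, either way round below 0.06 rad and angle between chock_frame's own z axis and vertical below 0.06 rad and contact force between the fingers and chock_frame below 0.3 N and linear speed of chock_frame below 0.03 m/s), for 0.2 s.
3. every yellow-capped tube lies released in a groove on top of the frame ((distance between blue_1_mid and groove_0 below 0.01 m or distance between blue_1_mid and groove_1 below 0.01 m or distance between blue_1_mid and groove_2 below 0.01 m) and angle between the x axis of each of blue_1_mid, blue_2_mid, blue_3_mid, yellow_1_mid, yellow_2_mid and the y axis of carrier, either way round below 0.1 rad and (distance between blue_2_mid and groove_0 below 0.01 m or distance between blue_2_mid and groove_1 below 0.01 m or distance between blue_2_mid and groove_2 below 0.01 m) and (distance between blue_3_mid and groove_0 below 0.01 m or distance between blue_3_mid and groove_1 below 0.01 m or distance between blue_3_mid and groove_2 below 0.01 m) and distance between chock_frame and frame_seat below 0.008 m and angle between the x axis of chock_frame and the x axis of carrier, either way round below 0.06 rad and angle between chock_frame's own z axis and vertical below 0.06 rad and (distance between yellow_1_mid and top_groove_0 below 0.01 m or distance between yellow_1_mid and top_groove_1 below 0.01 m) and (distance between yellow_2_mid and top_groove_0 below 0.01 m or distance between yellow_2_mid and top_groove_1 below 0.01 m) and contact force between the fingers and yellow_1 below 0.3 N and linear speed of each of yellow_1, yellow_2 below 0.03 m/s and contact force between the fingers and yellow_2 below 0.3 N), for 0.2 s.
4. the clamp lever is held down by its detent, let go (value of joint lever above 0.45 rad and contact force between the fingers and lever below 0.3 N), for 0.2 s.
5. the green sector is centred in the window (value of joint wheel between -0.2 and 0.2 rad), for 0.2 s.
At the end, for the whole second after the job is handed in: Blue tubes within 10 mm of a lower groove centre, yellow ones of an upper one, along it within 0.1 rad; frame within 8 mm of its seat, straight and level within 0.06 rad; lever past 0.45 rad; wheel within 0.2 rad of 0; all released, at rest (all of step 3 and all of step 5 and contact force between the fingers and blue_1 below 0.3 N and linear speed of each of blue_1, blue_2, blue_3, chock_frame below 0.03 m/s and contact force between the fingers and blue_2 below 0.3 N and contact force between the fingers and blue_3 below 0.3 N and contact force between the fingers and chock_frame below 0.3 N and value of joint lever above 0.45 rad); the robot touches nothing.
It fails at once if the beaker is pushed more than 25 mm or tipped (distance of beaker from where it was at the start of the episode above 0.025 m or angle between beaker's own z axis and vertical above 0.5 rad).
It fails at once if the timer is pushed more than 25 mm or tipped (distance of timer from where it was at the start of the episode above 0.025 m or angle between timer's own z axis and vertical above 0.5 rad).
It fails at once if the sample jar is pushed more than 25 mm or tipped (distance of sample_jar from where it was at the start of the episode above 0.025 m or angle between sample_jar's own z axis and vertical above 0.5 rad).
Of blue_1, blue_2, blue_3 only 2 to 3 are there at a start; the rules pass over those that are not, and their reading is None.
Of yellow_1, yellow_2 only 1 to 2 are there at a start; the rules pass over those that are not, and their reading is None.
At some moment in a run one of chock_frame may be knocked a few centimetres aside while the robot is not near it.
Once in a run the grip may slacken for a moment while it holds something.
It also fails if it takes over 210 s, if anything falls off the work surface, if the arm or the gripper's body presses on something with over 40 N, if the wrist force passes 120 N, or if a joint passes its speed limit or range.

## Working session

There is one attempt and no reset: what is moved stays moved. The work goes in short steps, Python scripts to look and compute and a tool call to move; the robot and the scene stay as the last step left them, time stands still between calls to the robot, and variables do not carry over. Pictures are saved under pics/ and viewed, at most 14 in all, crops included, and the job is handed in when it is done.

Besides the shell and the picture viewer there is one more tool, called after "Request:" as a command line: name --argument value ..., lists and objects as JSON in quotes. send_rows: Moves the arm, as the interface text tells. Its arguments: {"type":"object","properties":{"rows":{"type":"array","items":{"type":"object","properties":{"delta_pos":{"type":"array","items":{"type":"number"}},"twist":{"type":"array","items":{"type":"number"}},"grip":{"type":"number"}}}}},"required":["rows"]}

```bash
ls; mkdir -p pics; cat > h.py <<'E'
import numpy as np, cv2
from bench import get_obs, snapshot, close_job
from scipy.spatial.transform import Rotation as R
def cam(s):
    K=np.array([[s['fx'],0,s['cx']],[0,s['fy'],s['cy']],[0,0,1.]])
    return K,R.from_rotvec(np.ravel(s['rvec'])).as_matrix(),np.ravel(s['tvec']).astype(float)
def onplane(s,u,v,z):
    K,Rm,t=cam(s); d=Rm.T@np.linalg.inv(K)@np.array([u,v,1.]); c=-Rm.T@t
    return c+d*(z-c[2])/d[2]
def proj(s,P):
    K,Rm,t=cam(s); q=K@(Rm@np.asarray(P,float)+t); return q[:2]/q[2]
def snap(n,f=None):
    s=snapshot(n)
    if f: cv2.imwrite('pics/'+f+'.png',cv2.cvtColor(s['img'],cv2.COLOR_RGB2BGR))
    return s
E
python3 - <<'E'
from h import *
o=get_obs();print(o)
for n in('top','scene'):
    s=snap(n,n+'0');K,Rm,t=cam(s);print(n,K[0,0],-Rm.T@t,Rm[2])
E
```

```text
pics
{'clock': 0.0, 'joint_pos': array([ 1.00688637,  0.4778181 ,  0.02235673,  1.55645865, -0.01150397,
        1.10928356, -0.08310166]), 'joint_velocities': array([-0.00074267, -0.00047889,  0.00104909,  0.00143548,  0.0029469 ,
        0.0003089 ,  0.00148828]), 'effort': array([ 2.92944310e-05, -5.96446466e+01,  1.60801046e+00, -2.81198323e+01,
        1.24340269e-02,  9.18953097e-03,  8.47467419e-06]), 'tcp_pos': array([ 296.91331673, -605.67990706,  302.91081027]), 'tcp_rot': array([-3.05864680e+00, -7.09410738e-01,  8.67111158e-04]), 'ft_force': array([-0.49536231, -0.56980471,  0.985907  ]), 'torque': array([-0.0124675 , -0.00984921, -0.01362077]), 'gripper_force': 0.0, 'grip_width': 1.0003819034165204}
top 487.6269004420047 [ 248.87550154   16.28566738 1419.62194542] [ 0.20789532  0.00353815 -0.97814468]
scene 394.3576282040541 [110.18841746 988.95234313 761.48544733] [ 0.34188301 -0.7605959  -0.55191474]
```

View pics/top0.png

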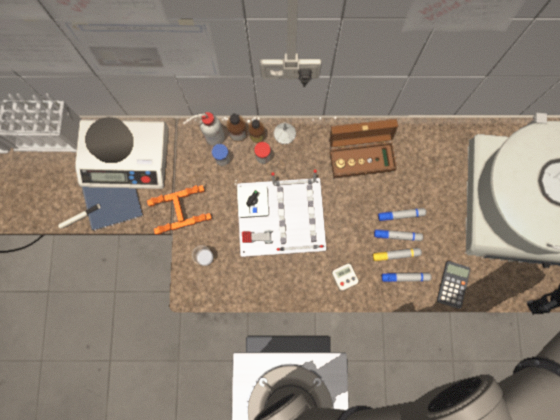

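View pics/scene0.png

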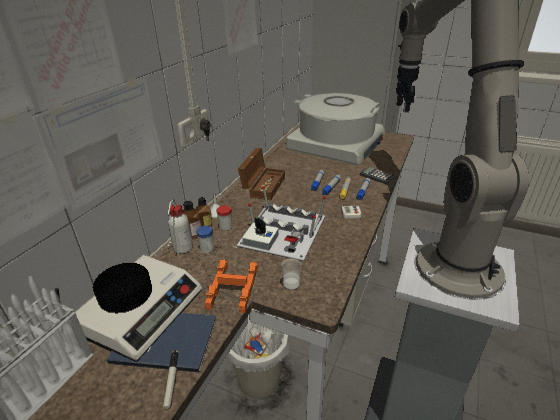

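The top view shows 3 blue tubes (~(405,214),(400,236),(407,278)), one yellow (~(397,255)), the carrier at ~(282,217), the frame at ~(180,210), the beaker at (204,256) and the timer at (345,277). The scene view agrees with this. Next I'll enlarge the top view.

```bash
python3 - <<'E'
import cv2
a=cv2.imread('pics/top0.png')
c=cv2.resize(a[165:295,140:340],None,fx=4,fy=4,interpolation=cv2.INTER_CUBIC);cv2.imwrite('pics/c1.png',c)
c=cv2.resize(a[200:290,360:450],None,fx=6,fy=6,interpolation=cv2.INTER_CUBIC);cv2.imwrite('pics/c2.png',c)
E
```

```text
(no output)
```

View pics/c1.png

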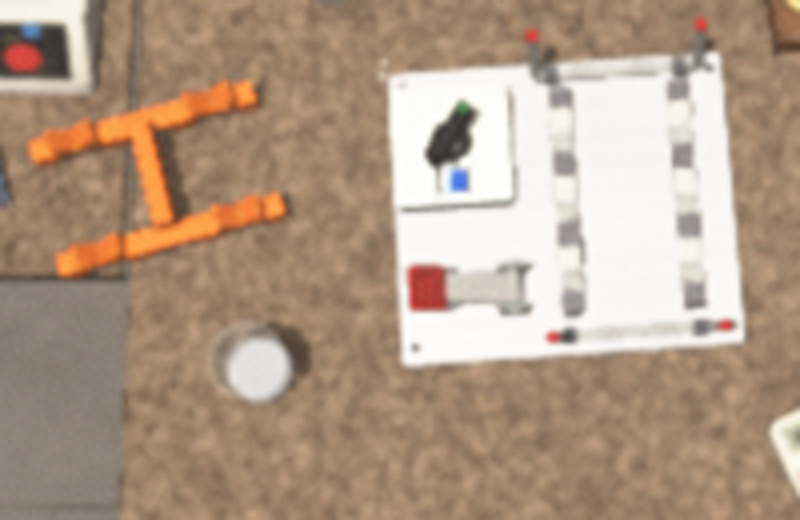

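View pics/c2.png

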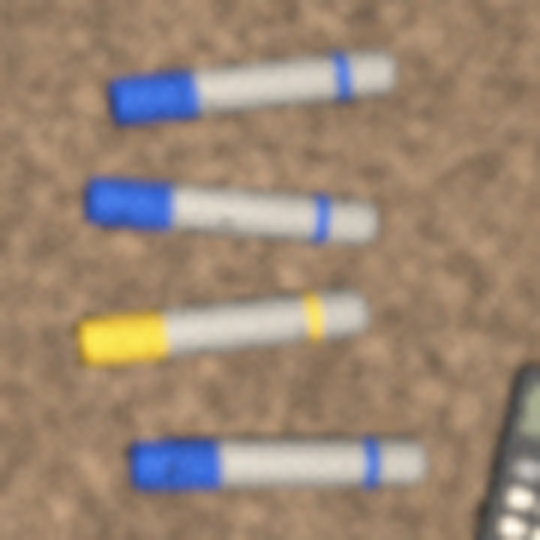

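The crops show the carrier with its +y side at image left (world +y), the lever pad at lower left and the wheel at upper left. The bar's green dot points up and right, away from the window. Next I'll measure everything.

```bash
cat >> h.py <<'E'
def hsv(s): return cv2.cvtColor(s['img'],cv2.COLOR_RGB2HSV)
def comps(m,amin=4):
    n,l,st,c=cv2.connectedComponentsWithStats(m.astype(np.uint8)); return [(st[i,4],c[i],l==i) for i in range(1,n) if st[i,4]>=amin]
def ang(a,b): return np.degrees(np.arctan2(b[1]-a[1],b[0]-a[0]))
E
cat > meas.py <<'E'
from h import *
s=snap('top'); H=hsv(s); h,S,V=[H[...,i].astype(int) for i in range(3)]
roi=np.zeros(h.shape,bool); roi[195:295,365:450]=1
def tubes(s,hlo,hhi,z,roi):
    H=hsv(s);h,S,V=[H[...,i].astype(int) for i in range(3)]
    m=(h>hlo)&(h<hhi)&(S>130)&(V>80)&roi
    cs=comps(m,3); caps=[c for c in cs if c[0]>=40]; bands=[c for c in cs if c[0]<40]
    for c in caps:
        p=onplane(s,*c[1],z); 
        for b in bands:
            q=onplane(s,*b[1],z); d=np.linalg.norm(q-p)
            if 70<d<125: print('cap',c[0],p.round(1),'band',b[0],q.round(1),'d',d.round(1),'ang',ang(q,p).round(2))
if __name__=='__main__':
    print('blue');tubes(s,100,130,12,roi);print('yellow');tubes(s,20,35,12,roi)
    m=(h<15)&(S>170)&(V>100); m[:,:145]=0;m[:170]=0;m[240:]=0;m[:,215:]=0
    o=max(comps(m),key=lambda c:c[0]); r=cv2.minAreaRect(np.argwhere(o[2])[:,::-1].astype(np.float32));print('orange',o[0],o[1],r)
    print([onplane(s,*p,46).round(1) for p in cv2.boxPoints(r)], onplane(s,*r[0],46).round(1))
    w=((S<45)&(V>150)); w[:,:225]=0;w[:160]=0;w[270:]=0;w[:,345:]=0
    w=cv2.morphologyEx(w.astype(np.uint8),cv2.MORPH_CLOSE,np.ones((15,15)))
    o=max(comps(w),key=lambda c:c[0]); r=cv2.minAreaRect(np.argwhere(o[2])[:,::-1].astype(np.float32));print('base',o[0],r)
    for p in cv2.boxPoints(r): print(p.round(1),onplane(s,*p,8).round(1))
    print('c',onplane(s,*r[0],8).round(1))
    red=((h<8)|(h>172))&(S>120)&(V>80); red[:,:225]=0;red[:160]=0;red[270:]=0;red[:,345:]=0
    for c in comps(red,2): print('red',c[0],c[1].round(1),onplane(s,*c[1],93).round(1),onplane(s,*c[1],50).round(1))
E
python3 meas.py; python3 - <<'E'
import cv2
a=cv2.imread('pics/top0.png')[170:260,232:332]
cv2.imwrite('pics/c3.png',cv2.resize(a,None,fx=6.5,fy=6.5,interpolation=cv2.INTER_NEAREST))
a=cv2.imread('pics/scene0.png')[190:320,200:340]
cv2.imwrite('pics/c4.png',cv2.resize(a,None,fx=4.5,fy=4.5,interpolation=cv2.INTER_CUBIC))
E
```

```text
blue
cap 86 [ 539.2 -279.1   12. ] band 4 [ 546.4 -373.    12. ] d 94.1 ang 94.42
cap 88 [ 486.6 -264.9   12. ] band 4 [ 546.4 -373.    12. ] d 123.5 ang 118.97
cap 96 [ 360.2 -281.3   12. ] band 3 [ 363.1 -377.1   12. ] d 95.8 ang 91.76
yellow
cap 114 [ 420.4 -258.4   12. ] band 10 [ 432.6 -351.5   12. ] d 94.0 ang 97.48
orange 631 [178.50713154 208.79080824] ((178.58489990234375, 209.04714965820312), (35.851104736328125, 58.51559066772461), 74.05460357666016)
[array([579.3, 420.5,  46. ]), array([627.6, 259. ,  46. ]), array([525., 227.,  46.]), array([478.1, 386.3,  46. ])] [552.1 323.3  46. ]
base 6260 ((280.7234802246094, 216.85177612304688), (73.50350952148438, 86.3416748046875), 86.18592071533203)
[235.2 183.1] [640.4 165.5   8. ]
[321.4 177.3] [658.3 -93.1   8. ]
[326.2 250.7] [ 436.6 -104.     8. ]
[240.1 256.4] [419.7 146.5   8. ]
c [537.   28.8   8. ]
red 13 [314.6 170.6] [653.3 -67.7  93. ] [666.5 -70.4  50. ]
red 12 [272.5 173.5] [644.8  51.6  93. ] [657.7  52.7  50. ]
red 82 [246.3 236.5] [464.5 122.7  93. ] [471.4 126.1  50. ]
red 4 [321.  245.8] [438.8 -82.6  93. ] [445.  -85.8  50. ]
red 4 [278.  248.8] [430.5  35.3  93. ] [436.3  35.9  50. ]
```

View pics/c4.png

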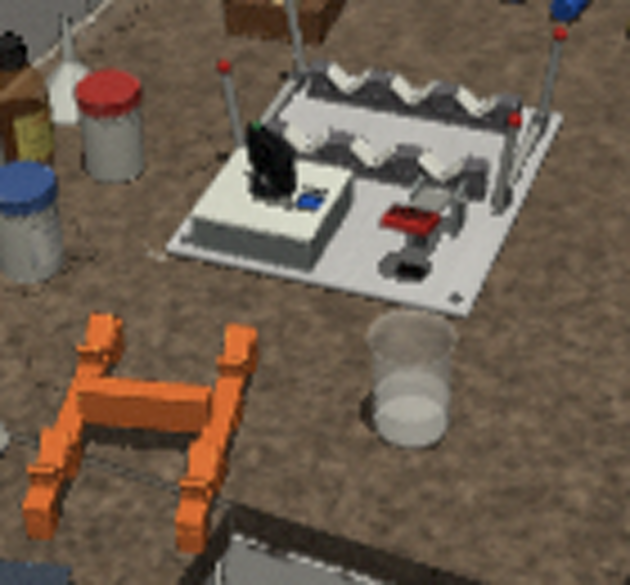

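View pics/c3.png

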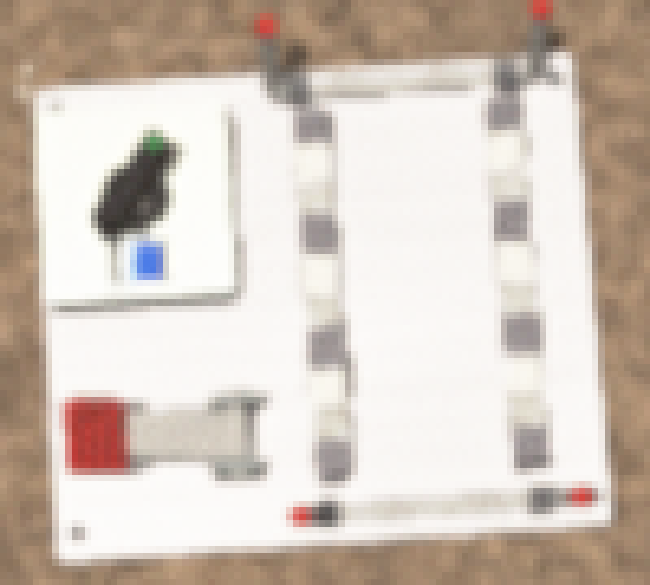

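The scene view confirms the rail tops are the grey blocks, four per rail, with bright V's between them. The lever pad is up, and the beaker stands between the frame and the carrier's lower left. Next I'll refine the measurements using the grey blocks.

```bash
cat > m2.py <<'E'
from h import *
s=snap('top'); H=hsv(s); h,S,V=[H[...,i].astype(int) for i in range(3)]
g=s['img'].astype(float).mean(2)
def cent(u,v,r,w):
    u0,v0=int(round(u)),int(round(v)); yy,xx=np.mgrid[v0-r:v0+r+1,u0-r:u0+r+1]; W=w[v0-r:v0+r+1,u0-r:u0+r+1]
    return np.array([(W*xx).sum(),(W*yy).sum()])/W.sum()
dark=np.clip(215-g,0,90)*(S<60)
P=[];Q=[]
for cu,yy in (([(313,126),(319,233),(327,345),(335,460)],44),([(505,108),(511,218),(523,333),(531,448)],-44)):
    for (a,b),xc in zip(cu,(78,26,-26,-78)):
        c=cent(232+a/6.5-.5,170+b/6.5-.5,4 if abs(xc)<50 else 3,dark); P.append(onplane(s,*c,36)[:2]); Q.append((xc,yy)); print(c.round(1),P[-1].round(1))
P=np.array(P);Q=np.array(Q,float);
sel=[1,2,5,6]
for idx in (range(8),sel):
    idx=list(idx);p=P[idx];q=Q[idx];A=(q-q.mean(0)).T@(p-p.mean(0));th=np.arctan2(A[0,1]-A[1,0],A[0,0]+A[1,1])
    c,s_=np.cos(th),np.sin(th);Rm=np.array([[c,-s_],[s_,c]]);t=p.mean(0)-Rm@q.mean(0);print('carrier',t.round(1),np.degrees(th).round(2),(p-q@Rm.T-t).round(1).tolist())
def dumpb(nm,hlo,hhi,sm):
    m=(h>hlo)&(h<hhi)&(S>sm); m[:,:368]=0;m[:,445:]=0;m[:200]=0;m[290:]=0
    for c in comps(m,3): print(nm,c[0],c[1].round(1),onplane(s,*c[1],14).round(1))
dumpb('b',100,130,70);dumpb('y',18,35,140)
# tube whole: non-brown mask
E
python3 m2.py
```

```text
[279.7 188.7] [615.5  31.8]
[280.7 205.4] [565.3  28.6]
[282.2 223. ] [513.2  24.2]
[283.  240.4] [462.4  22. ]
[309.3 186. ] [623.8 -55.2]
[310.1 203.3] [571.5 -57.1]
[311.9 220.7] [519.8 -61.6]
[313.2 238.5] [468.  -64.8]
carrier [542.4 -16.5] 3.97 [[-1.7, -1.0], [0.0, -0.6], [-0.3, -1.4], [0.8, -0.0], [0.5, -0.2], [0.0, 1.6], [0.3, 0.6], [0.4, 1.1]]
carrier [542.4 -16.5] 4.44 [[0.4, -0.8], [0.0, -1.2], [-0.3, 1.3], [-0.1, 0.8]]
b 18 [416.8 212.6] [ 548.9 -371.9   14. ]
b 111 [385.2 215.9] [ 538.7 -278.5   14. ]
b 112 [381.2 233.5] [ 486.3 -264.8   14. ]
b 14 [413.4 236. ] [ 479.  -358.1   14. ]
b 125 [389.  277.1] [ 359.7 -282.    14. ]
b 16 [421.5 276.5] [ 361.5 -375.    14. ]
y 8 [411.9 252.5] [ 430.6 -351.1   14. ]
y 114 [379.6 256. ] [ 420.3 -257.5   14. ]
```

```bash
cat > to.py <<'E'
import sys
from h import *
# usage: to.py x y z psi : twist (deg, tool) to apply first, then shift in goal tool axes (m)
def st():
    o=get_obs(); Rt=R.from_rotvec(o['tcp_rot']).as_matrix()
    print('t',round(o['clock'],2),'p',o['tcp_pos'].round(1),'psi',np.degrees(np.arctan2(Rt[1,0],Rt[0,0])).round(2),'tilt',np.degrees(np.arccos(-Rt[2,2])).round(2),'F',o['ft_force'].round(1),'w',round(o['grip_width']*85.4,1),'gf',round(o['gripper_force'],1)); return o['tcp_pos'],Rt
p,Rt=st()
a=[float(v) for v in sys.argv[1:]]
for i in range(0,len(a),4):
    g=np.array(a[i:i+3]); G=R.from_euler('z',a[i+3],degrees=True).as_matrix()@np.diag([1,-1,-1.])
    print('twist',np.degrees(R.from_matrix(Rt.T@G).as_rotvec()).round(2),'shift',(G.T@(g-p)/1000).round(4)); p,Rt=g,G
E
python3 to.py 544 -327.3 150 96.2 544 -327.3 75 96.2 544 -327.3 175 94.2 594.3 -12.7 175 94.2 594.3 -12.7 102 94.2
```

```text
t 0.2 p [ 297.  -605.9  303.3] psi 26.11 tilt 0.06 F [-0.3  0.9  0.1] w 85.3 gf 0.0
twist [-6.000e-02 -3.000e-02 -7.009e+01] shift [0.2503 0.2756 0.1533]
twist [0. 0. 0.] shift [0.    0.    0.075]
twist [0. 0. 2.] shift [ 0.   0.  -0.1]
twist [0. 0. 0.] shift [0.3101 0.0732 0.    ]
twist [0. 0. 0.] shift [0.    0.    0.073]
```

Request:
send_rows --rows '[{"delta_pos":[0,0,0],"twist":[0,0,-10],"grip":0.045},{"delta_pos":[0,0,0],"twist":[0,0,-10],"grip":0.045},{"delta_pos":[0,0,0],"twist":[0,0,-10],"grip":0.045},{"delta_pos":[0,0,0],"twist":[0,0,-10],"grip":0.045},{"delta_pos":[0,0,0],"twist":[0,0,-10],"grip":0.045},{"delta_pos":[0,0,0],"twist":[0,0,-10],"grip":0.045},{"delta_pos":[0,0,0],"twist":[0,0,-10],"grip":0.045}]'

```text
clock: 1.08
tcp_pos: [297.0, -606.0, 303.6]
tcp_rot: [-2.093, -2.342, -0.0]
ft_force: [-0.1, -0.5, -0.5]
grip_width: 0.528
gripper_force: 0.0
```

Request:
send_rows --rows '[{"delta_pos":[0.036,0.039,0.022],"twist":[0,0,0],"grip":0.045},{"delta_pos":[0.036,0.039,0.022],"twist":[0,0,0],"grip":0.045},{"delta_pos":[0.036,0.039,0.022],"twist":[0,0,0],"grip":0.045},{"delta_pos":[0.036,0.039,0.022],"twist":[0,0,0],"grip":0.045},{"delta_pos":[0.036,0.039,0.022],"twist":[0,0,0],"grip":0.045},{"delta_pos":[0.035,0.04,0.021],"twist":[0,0,0],"grip":0.045},{"delta_pos":[0.035,0.04,0.021],"twist":[0,0,0],"grip":0.045},{"delta_pos":[0,0,0],"twist":[0,0,0],"grip":0.045}]'

```text
clock: 2.08
tcp_pos: [546.9, -321.9, 150.1]
tcp_rot: [-2.087, -2.343, -0.005]
ft_force: [0.2, 0.0, -0.4]
grip_width: 0.529
gripper_force: 0.0
```

```bash
python3 to.py 544 -327.3 75 96.2; python3 - <<'E'
from h import *
snap('scene','s1')
E
```

```text
t 2.08 p [ 546.9 -321.9  150.1] psi 96.62 tilt 0.27 F [ 0.2  0.  -0.4] w 45.2 gf 0.0
twist [ 0.   -0.27  0.42] shift [-0.005  -0.0034  0.0751]
```

View pics/s1.png

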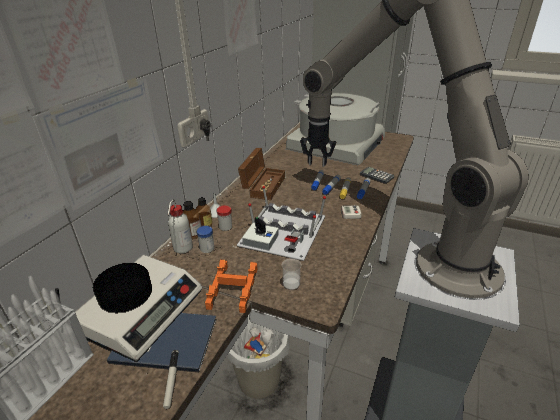

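The scene view shows the gripper over the first blue tube, as planned. I'll correct the position and grasp it.

Request:
send_rows --rows '[{"delta_pos":[-0.005,-0.0034,0.03],"twist":[0,-0.27,0.4],"grip":0.045},{"delta_pos":[0,0,0.03],"twist":[0,0,0],"grip":0.045},{"delta_pos":[0,0,0.015],"twist":[0,0,0],"grip":0.045},{"delta_pos":[0,0,0],"twist":[0,0,0],"grip":0.045},{"delta_pos":[0,0,0],"twist":[0,0,0],"grip":0.015},{"delta_pos":[0,0,0],"twist":[0,0,0],"grip":0.015},{"delta_pos":[0,0,0],"twist":[0,0,0],"grip":0.015},{"delta_pos":[0,0,0],"twist":[0,0,0],"grip":0.015}]'

```text
clock: 3.12
tcp_pos: [542.2, -334.4, 78.6]
tcp_rot: [2.104, 2.324, -0.004]
ft_force: [-0.5, -0.6, 6.7]
grip_width: 0.252
gripper_force: 59.2
```

```bash
python3 to.py
```

```text
t 3.12 p [ 542.2 -334.4   78.6] psi 95.71 tilt 0.4 F [-0.5 -0.6  6.7] w 21.5 gf 59.2
```

Request:
send_rows --rows '[{"delta_pos":[0,0,-0.01],"twist":[0,0,0],"grip":0.015},{"delta_pos":[0,0,-0.02],"twist":[0,0,0],"grip":0.015},{"delta_pos":[0,0,-0.03],"twist":[0,0,0],"grip":0.015},{"delta_pos":[0,0,-0.04],"twist":[0,0,0],"grip":0.015},{"delta_pos":[0,0,0],"twist":[0,0,0],"grip":0.015},{"delta_pos":[0,0,0],"twist":[0,0,0],"grip":0.015},{"delta_pos":[0,0,0],"twist":[0,0,0],"grip":0.015}]'

```text
clock: 4.0
tcp_pos: [540.2, -333.0, 175.8]
tcp_rot: [2.107, 2.328, -0.006]
ft_force: [0.1, -0.5, -2.1]
grip_width: 0.255
gripper_force: 58.8
```

```bash
python3 to.py; python3 - <<'E'
from h import *
s=snap('top');K,Rm,t=cam(s)
s2=snap('scene')
a=cv2.resize(s['img'][190:290,330:440],None,fx=3.6,fy=3.6);b=cv2.resize(s2['img'][110:210,270:380],None,fx=3.6,fy=3.6)
cv2.imwrite('pics/g1.png',cv2.cvtColor(np.hstack([a,b]),cv2.COLOR_RGB2BGR))
E
```

```text
t 4.0 p [ 540.2 -333.   175.8] psi 95.71 tilt 0.23 F [ 0.1 -0.5 -2.1] w 21.8 gf 58.8
```

View pics/g1.png

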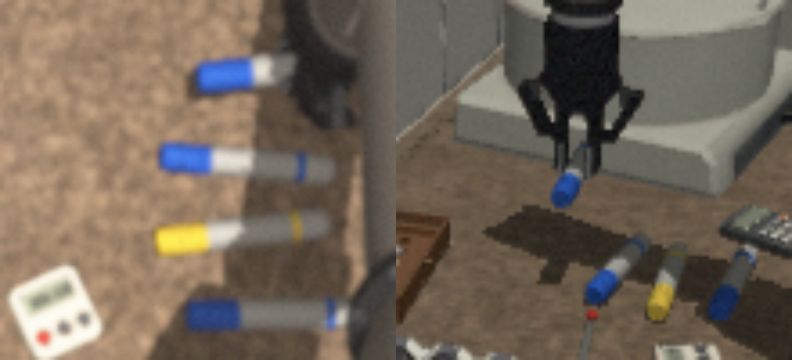

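The tube is held roughly level with its cap toward +y. I'll triangulate the cap to get the tube's offset in the hand.

```bash
cat > held.py <<'E'
import sys
from h import *
def held(hlo=100,hhi=130,along=49):
    o=get_obs();Rt=R.from_rotvec(o['tcp_rot']).as_matrix();p=o['tcp_pos'];e=p+Rt@np.array([along,0,64.]);Ps=[];pts=[]
    for n in('top','scene'):
        s=snap(n);H=hsv(s).astype(int);m=(H[...,0]>hlo)&(H[...,0]<hhi)&(H[...,1]>90)
        q=proj(s,e);c=min(comps(m,15),key=lambda c:np.linalg.norm(c[1]-q));print(n,c[0],c[1].round(1),'exp',q.round(1))
        K,Rm,t=cam(s);Ps.append(K@np.c_[Rm,t]);pts.append(c[1])
    X=cv2.triangulatePoints(Ps[0],Ps[1],pts[0],pts[1]);X=(X[:3]/X[3]).ravel()
    print('cap',X.round(1),'in tool',(Rt.T@(X-p)).round(1),'mid-along', (Rt.T@(X-p))[0].round(1)-49)
if __name__=='__main__': held(*[float(v) for v in sys.argv[1:]])
E
python3 held.py; python3 to.py 594.3 -19 175 94.2 594.3 -19 102 94.2
```

```text
top 128 [391.9 210.5] exp [394.6 209.9]
scene 56 [316.6 162.2] exp [316.7 161.5]
cap [ 533.5 -276.8  112.6] in tool [56.8 -1.3 63. ] mid-along 7.799999999999997
t 4.2 p [ 540.8 -333.1  176.1] psi 95.72 tilt 0.23 F [ 0.4  0.7 -0.8] w 21.7 gf 58.8
twist [-0.06  0.22  1.52] shift [0.3093 0.0764 0.0011]
twist [0. 0. 0.] shift [0.    0.    0.073]
```

Request:
send_rows --rows '[{"delta_pos":[0.03,0.008,0],"twist":[0,0.2,1.5],"grip":0.015},{"delta_pos":[0.05,0.012,0],"twist":[0,0,0],"grip":0.015},{"delta_pos":[0.05,0.012,0],"twist":[0,0,0],"grip":0.015},{"delta_pos":[0.05,0.012,0],"twist":[0,0,0],"grip":0.015},{"delta_pos":[0.05,0.012,0],"twist":[0,0,0],"grip":0.015},{"delta_pos":[0.045,0.012,0],"twist":[0,0,0],"grip":0.015},{"delta_pos":[0.033,0.009,0],"twist":[0,0,0],"grip":0.015},{"delta_pos":[0,0,0],"twist":[0,0,0],"grip":0.015}]'

```text
clock: 5.2
tcp_pos: [594.8, -15.9, 176.4]
tcp_rot: [-2.131, -2.308, -0.002]
ft_force: [-0.8, -0.5, -1.5]
grip_width: 0.252
gripper_force: 58.8
```

Request:
send_rows --rows '[{"delta_pos":[0,0,0.01],"twist":[0,0,0],"grip":0.015},{"delta_pos":[0,0,0.02],"twist":[0,0,0],"grip":0.015},{"delta_pos":[0,0,0.01],"twist":[0,0,0],"grip":0.015},{"delta_pos":[0,0,0],"twist":[0,0,0],"grip":0.015},{"delta_pos":[0,0,0],"twist":[0,0,0],"grip":0.015}]'

```text
clock: 5.82
tcp_pos: [594.7, -20.6, 136.5]
tcp_rot: [2.138, 2.3, -0.001]
ft_force: [-0.0, -0.6, -1.8]
grip_width: 0.253
gripper_force: 58.8
```

```bash
python3 to.py 594.8 -20.2 102.5 94.2;python3 held.py
```

```text
t 5.83 p [594.7 -20.6 136.5] psi 94.19 tilt 0.07 F [-0.  -0.6 -1.8] w 21.6 gf 58.8
twist [ 0.03  0.07 -0.01] shift [0.0004 0.0002 0.034 ]
top 98 [278.5 194.2] exp [280.8 193.7]
scene 87 [267.3 210.2] exp [267.6 209. ]
cap [589.6  34.7  72.5] in tool [55.6 -1.1 64. ] mid-along 6.600000000000001
```

Request:
send_rows --rows '[{"delta_pos":[0,0,0.014],"twist":[0,0,0],"grip":0.015},{"delta_pos":[0,0,0.013],"twist":[0,0,0],"grip":0.015},{"delta_pos":[0,0,0.006],"twist":[0,0,0],"grip":0.015},{"delta_pos":[0,0,0],"twist":[0,0,0],"grip":0.015},{"delta_pos":[0,0,0],"twist":[0,0,0],"grip":0.015}]'

```text
clock: 6.55
tcp_pos: [594.8, -20.3, 104.4]
tcp_rot: [2.139, 2.299, -0.001]
ft_force: [-3.6, -0.0, 12.4]
grip_width: 0.259
gripper_force: 60.2
```

Request:
send_rows --rows '[{"delta_pos":[0,0,0],"twist":[0,0,0],"grip":0.035},{"delta_pos":[0,0,0],"twist":[0,0,0],"grip":0.04},{"delta_pos":[0,0,0],"twist":[0,0,0],"grip":0.04},{"delta_pos":[0,0,-0.03],"twist":[0,0,0],"grip":0.04},{"delta_pos":[0,0,-0.04],"twist":[0,0,0],"grip":0.04},{"delta_pos":[0,0,0],"twist":[0,0,0],"grip":0.04}]'

```text
clock: 7.3
tcp_pos: [596.4, -20.1, 176.4]
tcp_rot: [2.135, 2.298, 0.005]
ft_force: [-0.4, 0.9, -0.6]
grip_width: 0.471
gripper_force: 0.0
```

```bash
python3 to.py 482.5 -313.6 175 85.5 482.5 -313.6 76 85.5
```

```text
t 7.3 p [596.4 -20.1 176.4] psi 94.21 tilt 0.35 F [-0.4  0.9 -0.6] w 40.2 gf 0.0
twist [0.35 0.06 8.71] shift [-0.3015 -0.0905  0.0014]
twist [0. 0. 0.] shift [0.    0.    0.099]
```

Request:
send_rows --rows '[{"delta_pos":[0,0,0],"twist":[0,0,8.7],"grip":0.045},{"delta_pos":[-0.05,-0.015,0],"twist":[0,0,0],"grip":0.045},{"delta_pos":[-0.06,-0.018,0],"twist":[0,0,0],"grip":0.045},{"delta_pos":[-0.06,-0.018,0],"twist":[0,0,0],"grip":0.045},{"delta_pos":[-0.06,-0.018,0],"twist":[0,0,0],"grip":0.045},{"delta_pos":[-0.05,-0.015,0],"twist":[0,0,0],"grip":0.045},{"delta_pos":[-0.021,-0.005,0.02],"twist":[0,0,0],"grip":0.045},{"delta_pos":[0,0,0.02],"twist":[0,0,0],"grip":0.045}]'

```text
clock: 8.3
tcp_pos: [480.9, -315.0, 132.0]
tcp_rot: [2.31, 2.129, -0.003]
ft_force: [0.9, 1.1, -0.3]
grip_width: 0.528
gripper_force: 0.0
```

Request:
send_rows --rows '[{"delta_pos":[0,0,0],"twist":[0,0,0],"grip":0.045},{"delta_pos":[0,0,0],"twist":[0,0,0],"grip":0.045},{"delta_pos":[0,0,0],"twist":[0,0,0],"grip":0.045}]'

```text
clock: 8.68
tcp_pos: [483.1, -312.6, 134.4]
tcp_rot: [2.304, 2.133, -0.0]
ft_force: [-0.6, 0.1, 0.7]
grip_width: 0.526
gripper_force: 0.0
```

```bash
python3 to.py 482.5 -313.6 76 85.5; cat > placed.py <<'E'
from h import *
s=snap('top');H=hsv(s).astype(int)
C=np.array([542.4,-16.5]);th=np.radians(4.2);M=np.array([[np.cos(th),-np.sin(th)],[np.sin(th),np.cos(th)]])
for nm,lo,hi,z in(('b',100,130,40),('y',18,35,82)):
    m=(H[...,0]>lo)&(H[...,0]<hi)&(H[...,1]>90)
    m[:,:225]=0;m[:,340:]=0;m[:165]=0;m[265:]=0
    for c in comps(m,4): print(nm,c[0],c[1].round(1),'carrier xy',(M.T@(onplane(s,*c[1],z)[:2]-C)).round(1))
E
python3 placed.py
```

```text
t 8.68 p [ 483.1 -312.6  134.4] psi 85.59 tilt 0.12 F [-0.6  0.1  0.7] w 44.9 gf 0.0
twist [0.08 0.08 0.09] shift [-0.001  -0.0005  0.0584]
b 86 [278.3 196.4] carrier xy [52.4 48.6]
b 8 [309.8 194. ] carrier xy [ 53.  -43.5]
b 19 [254.4 209.9] carrier xy [ 17.4 120.3]
```

Request:
send_rows --rows '[{"delta_pos":[-0.001,0,0.03],"twist":[0,0,0],"grip":0.045},{"delta_pos":[0,0,0.02],"twist":[0,0,0],"grip":0.045},{"delta_pos":[0,0,0.008],"twist":[0,0,0],"grip":0.045},{"delta_pos":[0,0,0],"twist":[0,0,0],"grip":0.045},{"delta_pos":[0,0,0],"twist":[0,0,0],"grip":0.015},{"delta_pos":[0,0,0],"twist":[0,0,0],"grip":0.015},{"delta_pos":[0,0,0],"twist":[0,0,0],"grip":0.015},{"delta_pos":[0,0,0],"twist":[0,0,0],"grip":0.015}]'

```text
clock: 9.72
tcp_pos: [482.9, -314.5, 76.8]
tcp_rot: [2.305, 2.131, -0.0]
ft_force: [0.5, 0.2, 6.0]
grip_width: 0.26
gripper_force: 58.8
```

Request:
send_rows --rows '[{"delta_pos":[0,0,-0.01],"twist":[0,0,0],"grip":0.015},{"delta_pos":[0,0,-0.03],"twist":[0,0,0],"grip":0.015},{"delta_pos":[0,0,-0.04],"twist":[0,0,0],"grip":0.015},{"delta_pos":[0,0,-0.02],"twist":[0,0,0],"grip":0.015},{"delta_pos":[0,0,0],"twist":[0,0,0],"grip":0.015},{"delta_pos":[0,0,0],"twist":[0,0,0],"grip":0.015},{"delta_pos":[0,0,0],"twist":[0,0,0],"grip":0.015}]'

```text
clock: 10.6
tcp_pos: [481.5, -313.7, 174.5]
tcp_rot: [-2.306, -2.132, 0.002]
ft_force: [0.6, -0.3, -0.9]
grip_width: 0.262
gripper_force: 41.7
```

```bash
python3 held.py; python3 to.py 542.4 -16.5 175 94.2 542.4 -16.5 105 94.2
```

```text
top 129 [387.7 228.1] exp [388.1 228. ]
scene 61 [328.2 166. ] exp [327.9 166.3]
cap [ 484.2 -263.3  112.8] in tool [50.4 -1.2 61.7] mid-along 1.3999999999999986
t 10.7 p [ 481.8 -313.8  174.8] psi 85.52 tilt 0.08 F [ 0.2  0.4 -1.7] w 22.3 gf 41.7
twist [-0.08  0.02 -8.68] shift [ 2.921e-01  8.220e-02 -2.000e-04]
twist [0. 0. 0.] shift [0.   0.   0.07]
```

Request:
send_rows --rows '[{"delta_pos":[0,0,0],"twist":[0,0,-8.7],"grip":0.01},{"delta_pos":[0.04,0.012,0],"twist":[0,0,0],"grip":0.01},{"delta_pos":[0.05,0.014,0],"twist":[0,0,0],"grip":0.01},{"delta_pos":[0.055,0.015,0],"twist":[0,0,0],"grip":0.01},{"delta_pos":[0.055,0.015,0],"twist":[0,0,0],"grip":0.01},{"delta_pos":[0.05,0.014,0],"twist":[0,0,0],"grip":0.01},{"delta_pos":[0.041,0.012,0.01],"twist":[0,0,0],"grip":0.01},{"delta_pos":[0,0,0.02],"twist":[0,0,0],"grip":0.01}]'

```text
clock: 11.7
tcp_pos: [543.9, -12.8, 145.7]
tcp_rot: [2.13, 2.308, 0.005]
ft_force: [0.2, 0.3, -1.6]
grip_width: 0.256
gripper_force: 61.5
```

Request:
send_rows --rows '[{"delta_pos":[0,0,0.01],"twist":[0,0,0],"grip":0.01},{"delta_pos":[0,0,0],"twist":[0,0,0],"grip":0.01},{"delta_pos":[0,0,0],"twist":[0,0,0],"grip":0.01}]'

```text
clock: 12.08
tcp_pos: [542.9, -18.6, 135.8]
tcp_rot: [2.139, 2.299, -0.001]
ft_force: [-0.1, 0.3, -0.3]
grip_width: 0.253
gripper_force: 61.5
```

```bash
python3 held.py; python3 to.py 542.4 -17.5 105 94.2
```

```text
top 100 [280.2 211.4] exp [280.  211.5]
scene 90 [282.1 212.5] exp [282.  212.9]
cap [539.3  29.6  73.1] in tool [48.4 -0.1 62.6] mid-along -0.6000000000000014
t 12.18 p [543.  -18.4 136. ] psi 94.15 tilt 0.11 F [-0.1 -0.5 -1.3] w 21.6 gf 61.5
twist [ 0.07  0.08 -0.05] shift [ 0.001  -0.0005  0.031 ]
```

Request:
send_rows --rows '[{"delta_pos":[0.002,-0.0005,0.014],"twist":[0,0,0],"grip":0.01},{"delta_pos":[0,0,0.012],"twist":[0,0,0],"grip":0.01},{"delta_pos":[0,0,0.005],"twist":[0,0,0],"grip":0.01},{"delta_pos":[0,0,0],"twist":[0,0,0],"grip":0.01},{"delta_pos":[0,0,0],"twist":[0,0,0],"grip":0.01}]'

```text
clock: 12.8
tcp_pos: [542.0, -15.9, 104.4]
tcp_rot: [2.138, 2.301, -0.001]
ft_force: [-0.1, -0.4, -0.5]
grip_width: 0.256
gripper_force: 61.8
```

Request:
send_rows --rows '[{"delta_pos":[0,0,0],"twist":[0,0,0],"grip":0.035},{"delta_pos":[0,0,0],"twist":[0,0,0],"grip":0.038},{"delta_pos":[0,0,0],"twist":[0,0,0],"grip":0.038},{"delta_pos":[0,0,-0.03],"twist":[0,0,0],"grip":0.04},{"delta_pos":[0,0,-0.04],"twist":[0,0,0],"grip":0.04},{"delta_pos":[0,0,0],"twist":[0,0,0],"grip":0.04},{"delta_pos":[0,0,0],"twist":[0,0,0],"grip":0.04}]'

```text
clock: 13.68
tcp_pos: [541.7, -16.0, 174.2]
tcp_rot: [2.138, 2.301, -0.002]
ft_force: [-0.3, -0.1, -0.2]
grip_width: 0.466
gripper_force: 0.0
```

```bash
python3 placed.py; python3 to.py 360.6 -330.6 135 91.1 360.6 -330.6 77 91.1
```

```text
b 68 [276.9 196.7] carrier xy [51.9 52.6]
b 19 [254.4 209.9] carrier xy [ 17.4 120.3]
b 89 [279.  214.1] carrier xy [-0.1 50.1]
y 6 [338.3 165.7] carrier xy [ 119.9 -129.1]
t 13.72 p [541.4 -16.  173.7] psi 94.21 tilt 0.1 F [ 0.3  0.2 -0.4] w 40.1 gf 0.0
twist [-0.07  0.08  3.11] shift [-0.311  -0.1868  0.0387]
twist [0. 0. 0.] shift [0.    0.    0.058]
```

Request:
send_rows --rows '[{"delta_pos":[-0.025,-0.015,0],"twist":[0,0,3.1],"grip":0.045},{"delta_pos":[-0.05,-0.03,0],"twist":[0,0,0],"grip":0.045},{"delta_pos":[-0.055,-0.033,0],"twist":[0,0,0],"grip":0.045},{"delta_pos":[-0.055,-0.033,0],"twist":[0,0,0],"grip":0.045},{"delta_pos":[-0.055,-0.033,0],"twist":[0,0,0],"grip":0.045},{"delta_pos":[-0.05,-0.03,0],"twist":[0,0,0],"grip":0.045},{"delta_pos":[-0.021,-0.013,0.02],"twist":[0,0,0],"grip":0.045},{"delta_pos":[0,0,0.02],"twist":[0,0,0],"grip":0.045}]'

```text
clock: 14.72
tcp_pos: [362.6, -329.1, 133.3]
tcp_rot: [-2.205, -2.237, 0.003]
ft_force: [0.3, 0.9, 0.5]
grip_width: 0.525
gripper_force: 0.0
```

Request:
send_rows --rows '[{"delta_pos":[0,0,0],"twist":[0,0,0],"grip":0.045},{"delta_pos":[0,0,0],"twist":[0,0,0],"grip":0.045},{"delta_pos":[0,0,0],"twist":[0,0,0],"grip":0.045}]'

```text
clock: 15.1
tcp_pos: [365.5, -326.8, 135.3]
tcp_rot: [2.197, 2.243, -0.001]
ft_force: [-0.8, 0.2, 0.8]
grip_width: 0.528
gripper_force: 0.0
```

```bash
python3 to.py 360.6 -330.6 76 91.1; python3 m2.py | grep -E "^[by] "
```

```text
t 15.1 p [ 365.5 -326.8  135.3] psi 91.17 tilt 0.11 F [-0.8  0.2  0.8] w 45.1 gf 0.0
twist [0.06 0.1  0.07] shift [-0.0038 -0.005   0.0593]
b 126 [389.1 277.2] [ 359.6 -282.1   14. ]
y 113 [379.6 256.1] [ 420.2 -257.5   14. ]
```

Request:
send_rows --rows '[{"delta_pos":[-0.004,-0.005,0.03],"twist":[0,0,0],"grip":0.045},{"delta_pos":[0,0,0.02],"twist":[0,0,0],"grip":0.045},{"delta_pos":[0,0,0.008],"twist":[0,0,0],"grip":0.045},{"delta_pos":[0,0,0],"twist":[0,0,0],"grip":0.045},{"delta_pos":[0,0,0],"twist":[0,0,0],"grip":0.015},{"delta_pos":[0,0,0],"twist":[0,0,0],"grip":0.015},{"delta_pos":[0,0,0],"twist":[0,0,0],"grip":0.015},{"delta_pos":[0,0,0],"twist":[0,0,0],"grip":0.015}]'

```text
clock: 16.15
tcp_pos: [360.5, -331.4, 77.8]
tcp_rot: [2.198, 2.241, -0.001]
ft_force: [-1.0, 0.9, 6.5]
grip_width: 0.254
gripper_force: 58.6
```

Request:
send_rows --rows '[{"delta_pos":[0,0,-0.01],"twist":[0,0,0],"grip":0.015},{"delta_pos":[0,0,-0.03],"twist":[0,0,0],"grip":0.015},{"delta_pos":[0,0,-0.04],"twist":[0,0,0],"grip":0.015},{"delta_pos":[0,0,-0.02],"twist":[0,0,0],"grip":0.015},{"delta_pos":[0,0,0],"twist":[0,0,0],"grip":0.015},{"delta_pos":[0,0,0],"twist":[0,0,0],"grip":0.015},{"delta_pos":[0,0,0],"twist":[0,0,0],"grip":0.015}]'

```text
clock: 17.02
tcp_pos: [359.4, -330.6, 175.7]
tcp_rot: [-2.199, -2.242, 0.001]
ft_force: [0.3, -0.0, -1.1]
grip_width: 0.251
gripper_force: 59.0
```

```bash
python3 held.py; python3 to.py 490.5 -20.3 175 94.2
```

```text
top 141 [396.5 274.5] exp [396.6 274.7]
scene 62 [363.4 170.3] exp [363.3 170.1]
cap [ 358.7 -281.7  111. ] in tool [48.9  0.3 64.8] mid-along -0.10000000000000142
t 17.12 p [ 359.6 -330.7  175.9] psi 91.12 tilt 0.06 F [ 0.6  0.1 -0.7] w 21.9 gf 59.0
twist [-0.06 -0.   -3.08] shift [0.3    0.1533 0.0009]
```

Request:
send_rows --rows '[{"delta_pos":[0,0,0],"twist":[0,0,-3.1],"grip":0.01},{"delta_pos":[0.05,0.025,0],"twist":[0,0,0],"grip":0.01},{"delta_pos":[0.055,0.028,0],"twist":[0,0,0],"grip":0.01},{"delta_pos":[0.055,0.028,0],"twist":[0,0,0],"grip":0.01},{"delta_pos":[0.055,0.028,0],"twist":[0,0,0],"grip":0.01},{"delta_pos":[0.05,0.026,0],"twist":[0,0,0],"grip":0.01},{"delta_pos":[0.035,0.018,0.01],"twist":[0,0,0],"grip":0.01},{"delta_pos":[0,0,0.02],"twist":[0,0,0],"grip":0.01}]'

```text
clock: 18.12
tcp_pos: [492.4, -16.4, 146.5]
tcp_rot: [2.13, 2.307, 0.004]
ft_force: [0.4, -1.1, -0.9]
grip_width: 0.251
gripper_force: 59.1
```

Request:
send_rows --rows '[{"delta_pos":[0,0,0.01],"twist":[0,0,0],"grip":0.01},{"delta_pos":[0,0,0],"twist":[0,0,0],"grip":0.01},{"delta_pos":[0,0,0],"twist":[0,0,0],"grip":0.01},{"delta_pos":[0,0,0],"twist":[0,0,0],"grip":0.01}]'

```text
clock: 18.62
tcp_pos: [490.9, -21.1, 137.0]
tcp_rot: [2.138, 2.299, -0.0]
ft_force: [-0.4, -0.3, -1.6]
grip_width: 0.253
gripper_force: 59.1
```

```bash
python3 held.py; python3 to.py 490.5 -20.3 105 94.2
```

```text
top 100 [280.6 229.7] exp [280.9 229.5]
scene 92 [297.6 215.5] exp [297.5 215.7]
cap [486.7  28.6  74.4] in tool [49.9 -0.6 62.5] mid-along 0.8999999999999986
t 18.73 p [490.8 -20.9 136.9] psi 94.18 tilt 0.1 F [-0.7 -0.6 -0.9] w 21.6 gf 59.1
twist [ 0.06  0.08 -0.02] shift [ 0.0006 -0.0002  0.0319]
```

Request:
send_rows --rows '[{"delta_pos":[0,0,0.014],"twist":[0,0,0],"grip":0.01},{"delta_pos":[0,0,0.013],"twist":[0,0,0],"grip":0.01},{"delta_pos":[0,0,0.005],"twist":[0,0,0],"grip":0.01},{"delta_pos":[0,0,0],"twist":[0,0,0],"grip":0.01},{"delta_pos":[0,0,0],"twist":[0,0,0],"grip":0.01}]'

```text
clock: 19.35
tcp_pos: [490.4, -20.6, 104.0]
tcp_rot: [2.138, 2.301, -0.002]
ft_force: [0.4, -0.8, -0.2]
grip_width: 0.253
gripper_force: 59.0
```

Request:
send_rows --rows '[{"delta_pos":[0,0,0],"twist":[0,0,0],"grip":0.035},{"delta_pos":[0,0,0],"twist":[0,0,0],"grip":0.038},{"delta_pos":[0,0,0],"twist":[0,0,0],"grip":0.038},{"delta_pos":[0,0,-0.03],"twist":[0,0,0],"grip":0.04},{"delta_pos":[0,0,-0.04],"twist":[0,0,0],"grip":0.04},{"delta_pos":[-0.03,0,-0.03],"twist":[0,0,0],"grip":0.06},{"delta_pos":[-0.05,0,0],"twist":[0,0,0],"grip":0.06},{"delta_pos":[-0.05,0,0],"twist":[0,0,0],"grip":0.06}]'

```text
clock: 20.35
tcp_pos: [500.4, -151.4, 205.4]
tcp_rot: [2.135, 2.301, -0.0]
ft_force: [0.6, -0.6, -0.1]
grip_width: 0.706
gripper_force: 0.0
```

```bash
python3 placed.py; python3 to.py; python3 - <<'E'
from h import *
s=snap('top','t2')
import cv2
cv2.imwrite('pics/t2c.png',cv2.resize(cv2.cvtColor(s['img'][170:280,145:335],cv2.COLOR_RGB2BGR),None,fx=4,fy=4,interpolation=cv2.INTER_CUBIC))
E
python3 meas.py | grep -A1 orange
```

```text
b 87 [278.2 196.5] carrier xy [52.4 48.8]
b 8 [309.8 194. ] carrier xy [ 53.  -43.5]
b 19 [254.4 209.9] carrier xy [ 17.4 120.3]
b 13 [310.5 211.8] carrier xy [  0.1 -41.4]
b 89 [279.  214.1] carrier xy [-0.1 50.1]
b 11 [312.5 229.7] carrier xy [-52.9 -42.4]
b 91 [280.4 231.7] carrier xy [-52.   49.8]
y 5 [338.2 165.8] carrier xy [ 119.6 -128.7]
t 20.4 p [ 499.8 -159.7  205. ] psi 93.76 tilt 0.34 F [ 0.6 -6.7  0.7] w 60.1 gf 0.0
orange 216 [181.64814815 223.64351852] ((182.2169952392578, 223.00942993164062), (7.005387783050537, 57.828792572021484), 74.05460357666016)
[array([497.6, 392.9,  46. ]), array([544.3, 235.1,  46. ]), array([524.5, 228.9,  46. ]), array([478.1, 386.3,  46. ])] [511. 311.  46.]
```

View pics/t2c.png

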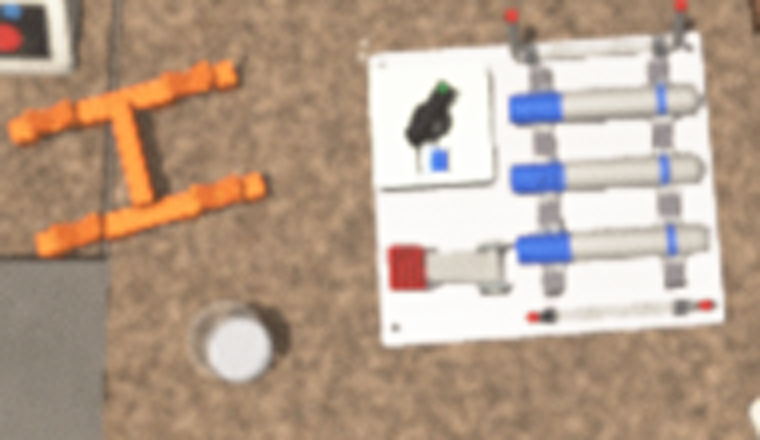

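All three blue tubes are seated and centred to within about 2 mm, and the frame hasn't moved. I'll fetch the frame next.

Request:
send_rows --rows '[{"delta_pos":[0,0,0],"twist":[0,0,9.7],"grip":0.05},{"delta_pos":[0,0,0],"twist":[0,0,9.7],"grip":0.05},{"delta_pos":[0,0,0],"twist":[0,0,9.7],"grip":0.05},{"delta_pos":[0,0,0],"twist":[0,0,9.7],"grip":0.05},{"delta_pos":[0,0,0],"twist":[0,0,9.7],"grip":0.05},{"delta_pos":[0,0,0],"twist":[0,0,9.7],"grip":0.05},{"delta_pos":[0,0,0],"twist":[0,0,9.7],"grip":0.05},{"delta_pos":[0,0,0],"twist":[0,0,9.7],"grip":0.05}]'

```text
clock: 21.5
tcp_pos: [500.0, -148.5, 204.5]
tcp_rot: [3.109, 0.449, -0.0]
ft_force: [0.1, 0.8, 0.8]
grip_width: 0.585
gripper_force: 0.0
```

```bash
python3 to.py 552 322 190 16.5 552 322 91 16.5;  python3 - <<'E'
from h import *
o=get_obs();print(o['joint_pos'].round(2))
s=snap('top');print(onplane(s,179.4,209.4,46).round(1))
E
```

```text
t 21.5 p [ 500.  -148.5  204.5] psi 16.42 tilt 0.03 F [0.1 0.8 0.8] w 50.0 gf 0.0
twist [ 0.02  0.01 -0.08] shift [ 0.1834 -0.4363  0.0145]
twist [0. 0. 0.] shift [0.    0.    0.099]
[ 0.23  0.35 -0.07  2.01  0.04  0.78 -1.15]
[551.  320.9  46. ]
```

Request:
send_rows --rows '[{"delta_pos":[0.013,-0.031,0],"twist":[0,0,0],"grip":0.05},{"delta_pos":[0.02,-0.048,0],"twist":[0,0,0],"grip":0.05},{"delta_pos":[0.02,-0.048,0],"twist":[0,0,0],"grip":0.05},{"delta_pos":[0.02,-0.048,0],"twist":[0,0,0],"grip":0.05},{"delta_pos":[0.02,-0.048,0],"twist":[0,0,0],"grip":0.05},{"delta_pos":[0.02,-0.048,0],"twist":[0,0,0],"grip":0.05},{"delta_pos":[0.02,-0.048,0],"twist":[0,0,0],"grip":0.05},{"delta_pos":[0.02,-0.048,0],"twist":[0,0,0],"grip":0.05}]'

```text
clock: 22.55
tcp_pos: [540.9, 248.0, 204.1]
tcp_rot: [3.107, 0.46, -0.0]
ft_force: [1.4, -0.1, -0.3]
grip_width: 0.585
gripper_force: 0.0
```

Request:
send_rows --rows '[{"delta_pos":[0.02,-0.048,0],"twist":[0,0,0],"grip":0.05},{"delta_pos":[0.01,-0.021,0],"twist":[0,0,0],"grip":0.05},{"delta_pos":[0,0,0.03],"twist":[0,0,0],"grip":0.05},{"delta_pos":[0,0,0.02],"twist":[0,0,0],"grip":0.05},{"delta_pos":[0,0,0],"twist":[0,0,0],"grip":0.05},{"delta_pos":[0,0,0],"twist":[0,0,0],"grip":0.05},{"delta_pos":[0,0,0],"twist":[0,0,0],"grip":0.05}]'

```text
clock: 23.42
tcp_pos: [551.4, 319.9, 155.2]
tcp_rot: [3.108, 0.453, 0.003]
ft_force: [0.3, -0.1, 0.1]
grip_width: 0.586
gripper_force: 0.0
```

```bash
python3 to.py 552 322 91 16.5; python3 meas.py | grep -A1 orange; python3 - <<'E'
from h import *
s=snap('scene')
a=cv2.resize(s['img'][200:330,160:330],None,fx=4,fy=4,interpolation=cv2.INTER_CUBIC)
cv2.imwrite('pics/f1.png',cv2.cvtColor(a,cv2.COLOR_RGB2BGR))
E
```

```text
t 23.43 p [551.4 319.9 155.2] psi 16.59 tilt 0.1 F [ 0.3 -0.1  0.1] w 50.1 gf 0.0
twist [ 0.04 -0.09  0.09] shift [ 0.0012 -0.0019  0.0642]
orange 58 [198.         188.70689655] ((198.0, 188.5), (5.0, 10.0), 90.0)
[array([620.9, 284.4,  46. ]), array([620.9, 255.3,  46. ]), array([605.9, 254.7,  46. ]), array([605.8, 283.8,  46. ])] [613.4 269.6  46. ]
```

View pics/f1.png

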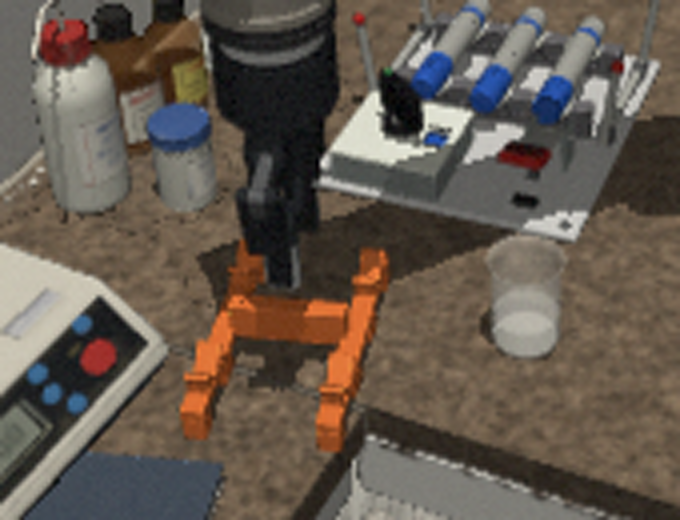

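The gripper is centred over the spine, with its fingers straddling it. I'll descend and grip.

Request:
send_rows --rows '[{"delta_pos":[0.001,-0.001,0.03],"twist":[0,0,0],"grip":0.05},{"delta_pos":[0,0,0.024],"twist":[0,0,0],"grip":0.05},{"delta_pos":[0,0,0.01],"twist":[0,0,0],"grip":0.05},{"delta_pos":[0,0,0],"twist":[0,0,0],"grip":0.05},{"delta_pos":[0,0,0],"twist":[0,0,0],"grip":0.005},{"delta_pos":[0,0,0],"twist":[0,0,0],"grip":0.005},{"delta_pos":[0,0,0],"twist":[0,0,0],"grip":0.005},{"delta_pos":[0,0,0],"twist":[0,0,0],"grip":0.005}]'

```text
clock: 24.52
tcp_pos: [552.1, 321.7, 91.3]
tcp_rot: [3.109, 0.454, 0.003]
ft_force: [-0.1, 0.1, 6.2]
grip_width: 0.153
gripper_force: 59.7
```

Request:
send_rows --rows '[{"delta_pos":[0,0,0],"twist":[0,0,0],"grip":0.005},{"delta_pos":[0,0,0],"twist":[0,0,0],"grip":0.005},{"delta_pos":[0,0,-0.01],"twist":[0,0,0],"grip":0.005},{"delta_pos":[0,0,-0.03],"twist":[0,0,0],"grip":0.005},{"delta_pos":[0,0,-0.04],"twist":[0,0,0],"grip":0.005},{"delta_pos":[0,0,-0.02],"twist":[0,0,0],"grip":0.005},{"delta_pos":[0,0,0],"twist":[0,0,0],"grip":0.005},{"delta_pos":[0,0,0],"twist":[0,0,0],"grip":0.005}]'

```text
clock: 25.52
tcp_pos: [550.6, 320.5, 188.4]
tcp_rot: [3.106, 0.454, -0.004]
ft_force: [0.1, 0.4, -3.1]
grip_width: 0.145
gripper_force: 58.7
```

```bash
python3 to.py 542.4 -16.5 195 94.2
```

```text
t 25.52 p [550.6 320.5 188.4] psi 16.61 tilt 0.2 F [ 0.1  0.4 -3.1] w 12.4 gf 58.7
twist [ -0.     0.21 -77.59] shift [-0.3355 -0.0329 -0.0066]
```

Request:
send_rows --rows '[{"delta_pos":[0,0,-0.025],"twist":[0,0,0],"grip":0.005},{"delta_pos":[0,0,-0.025],"twist":[0,0,0],"grip":0.005},{"delta_pos":[-0.007,0.024,0],"twist":[0,0,0],"grip":0.005},{"delta_pos":[-0.014,0.048,0],"twist":[0,0,0],"grip":0.005},{"delta_pos":[-0.014,0.048,0],"twist":[0,0,0],"grip":0.005},{"delta_pos":[0,0,0],"twist":[0,0,-5],"grip":0.005},{"delta_pos":[0,0,0],"twist":[0,0,-8],"grip":0.005},{"delta_pos":[0,0,0],"twist":[0,0,-8],"grip":0.005}]'

```text
clock: 26.52
tcp_pos: [551.2, 194.2, 237.9]
tcp_rot: [2.97, 1.017, -0.006]
ft_force: [0.7, 0.5, -2.9]
grip_width: 0.149
gripper_force: 58.9
```

Request:
send_rows --rows '[{"delta_pos":[0,0,0],"twist":[0,0,-8],"grip":0.005},{"delta_pos":[0,0,0],"twist":[0,0,-8],"grip":0.005},{"delta_pos":[0,0,0],"twist":[0,0,-8],"grip":0.005},{"delta_pos":[0,0,0],"twist":[0,0,-8],"grip":0.005},{"delta_pos":[0,0,0],"twist":[0,0,-8],"grip":0.005},{"delta_pos":[0,0,0],"twist":[0,0,-8],"grip":0.005},{"delta_pos":[0,0,0],"twist":[0,0,-8],"grip":0.005},{"delta_pos":[0,0,0],"twist":[0,0,0],"grip":0.005}]'

```text
clock: 27.52
tcp_pos: [551.4, 194.5, 238.2]
tcp_rot: [-2.153, -2.288, 0.006]
ft_force: [-0.2, -0.4, -2.5]
grip_width: 0.152
gripper_force: 58.9
```

Request:
send_rows --rows '[{"delta_pos":[0,0,0],"twist":[0,0,0],"grip":0.005},{"delta_pos":[0,0,0],"twist":[0,0,0],"grip":0.005}]'

```text
clock: 27.78
tcp_pos: [552.0, 195.9, 239.8]
tcp_rot: [2.152, 2.288, -0.002]
ft_force: [-0.6, -0.3, -2.4]
grip_width: 0.151
gripper_force: 58.9
```

```bash
python3 to.py 542.4 -16.5 235 94.2
```

```text
t 27.77 p [552.  195.9 239.8] psi 93.52 tilt 0.09 F [-0.6 -0.3 -2.4] w 12.9 gf 58.9
twist [-0.03  0.09 -0.68] shift [-0.2111 -0.0252  0.0048]
```

Request:
send_rows --rows '[{"delta_pos":[-0.02,-0.0025,0],"twist":[0,0,-0.7],"grip":0.005},{"delta_pos":[-0.04,-0.005,0],"twist":[0,0,0],"grip":0.005},{"delta_pos":[-0.045,-0.005,0],"twist":[0,0,0],"grip":0.005},{"delta_pos":[-0.045,-0.005,0.02],"twist":[0,0,0],"grip":0.005},{"delta_pos":[-0.04,-0.005,0.02],"twist":[0,0,0],"grip":0.005},{"delta_pos":[-0.021,-0.0025,0.02],"twist":[0,0,0],"grip":0.005},{"delta_pos":[0,0,0.01],"twist":[0,0,0],"grip":0.005},{"delta_pos":[0,0,0],"twist":[0,0,0],"grip":0.005}]'

```text
clock: 28.78
tcp_pos: [542.7, -14.8, 170.1]
tcp_rot: [-2.135, -2.304, 0.001]
ft_force: [0.4, 0.3, -2.4]
grip_width: 0.152
gripper_force: 58.9
```

Request:
send_rows --rows '[{"delta_pos":[0,0,0],"twist":[0,0,0],"grip":0.005},{"delta_pos":[0,0,0],"twist":[0,0,0],"grip":0.005},{"delta_pos":[0,0,0],"twist":[0,0,0],"grip":0.005}]'

```text
clock: 29.15
tcp_pos: [543.2, -15.7, 170.9]
tcp_rot: [2.134, 2.303, -0.0]
ft_force: [-0.1, -0.3, -2.3]
grip_width: 0.149
gripper_force: 58.9
```

```bash
python3 to.py 542.4 -16.5 126 94.2; python3 - <<'E'
from h import *
s=snap('top');s2=snap('scene')
a=cv2.resize(s['img'][165:265,230:340],None,fx=3.6,fy=3.6,interpolation=cv2.INTER_CUBIC);b=cv2.resize(s2['img'][170:270,230:340],None,fx=3.6,fy=3.6,interpolation=cv2.INTER_CUBIC)
cv2.imwrite('pics/f2.png',cv2.cvtColor(np.hstack([a,b]),cv2.COLOR_RGB2BGR))
E
```

```text
t 29.15 p [543.2 -15.7 170.9] psi 94.35 tilt 0.09 F [-0.1 -0.3 -2.3] w 12.8 gf 58.9
twist [0.06 0.07 0.15] shift [-0.0008 -0.0009  0.0449]
```

View pics/f2.png

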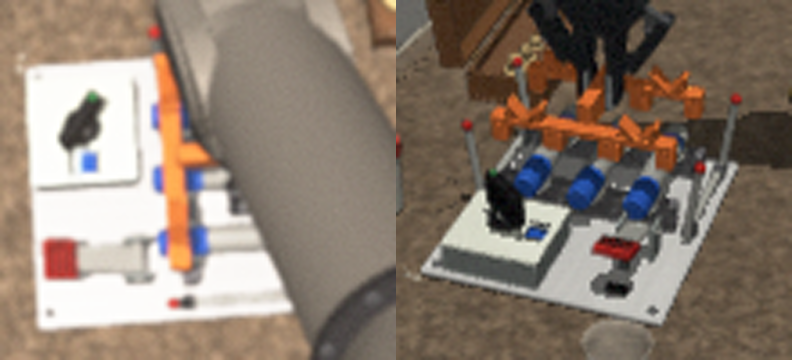

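The frame hangs level over the three tubes, with its teeth roughly over the rail tops. I'll check its offset in the hand from the visible bar.

```bash
python3 - <<'E'
from h import *
s=snap('top');H=hsv(s).astype(int)
m=(H[...,0]<15)&(H[...,1]>160)&(H[...,2]>110);m[:170]=0;m[250:]=0;m[:,265:][:,30:]=0;m[:,:262]=0
C=np.array([542.4,-16.5]);th=np.radians(4.2);M=np.array([[np.cos(th),-np.sin(th)],[np.sin(th),np.cos(th)]])
c=max(comps(m),key=lambda c:c[0]);uv=np.argwhere(c[2])[:,::-1]
P=np.array([M.T@(onplane(s,*p,126)[:2]-C) for p in uv]);print(c[0])
print('x range',P[:,0].min(),P[:,0].max())
for a in range(-80,90,20):
    q=P[(abs(P[:,0]-a)<10)];print(a,len(q),q[:,1].min().round(1) if len(q) else '',q[:,1].max().round(1) if len(q) else '')
E
```

```text
188
x range -70.45408999847396 78.17868718756627
-80 1 48.7 48.7
-60 31 47.3 58.4
-40 31 46.1 57.9
-20 8 47.3 50.0
0 40 27.5 52.3
20 13 47.2 58.7
40 31 45.8 57.9
60 26 47.8 58.3
80 7 52.1 57.8
```

Request:
send_rows --rows '[{"delta_pos":[-0.007,-0.001,0.01],"twist":[0,0,0.1],"grip":0.005},{"delta_pos":[0,0,0.012],"twist":[0,0,0],"grip":0.005},{"delta_pos":[0,0,0.008],"twist":[0,0,0],"grip":0.005},{"delta_pos":[0,0,0],"twist":[0,0,0],"grip":0.005},{"delta_pos":[0,0,0],"twist":[0,0,0],"grip":0.005}]'

```text
clock: 29.92
tcp_pos: [542.6, -23.0, 140.5]
tcp_rot: [2.137, 2.301, -0.001]
ft_force: [0.3, -0.1, -2.0]
grip_width: 0.155
gripper_force: 58.9
```

```bash
python3 to.py 542.9 -23.5 127 94.2; cat > bar.py <<'E'
import sys
from h import *
s=snap('top');H=hsv(s).astype(int);z=float(sys.argv[1])
m=(H[...,0]<15)&(H[...,1]>160)&(H[...,2]>110);m[:170]=0;m[250:]=0;m[:,340:]=0;m[:,262:]=m[:,262:]
m[:,:262]=0
C=np.array([542.4,-16.5]);th=np.radians(4.2);M=np.array([[np.cos(th),-np.sin(th)],[np.sin(th),np.cos(th)]])
uv=np.argwhere(m)[:,::-1]
P=np.array([M.T@(onplane(s,*p,z)[:2]-C) for p in uv]);print(len(uv),'x range',P[:,0].min().round(1),P[:,0].max().round(1))
for a in range(-80,90,20):
    for sg in(1,-1):
        q=P[(abs(P[:,0]-a)<10)&(P[:,1]*sg>25)]
        if len(q)>5: print(a,len(q),q[:,1].min().round(1),q[:,1].max().round(1),'mean',q[:,1].mean().round(1))
E
python3 bar.py 96
```

```text
t 29.93 p [542.6 -23.  140.5] psi 94.23 tilt 0.06 F [ 0.3 -0.1 -2. ] w 13.2 gf 58.9
twist [0.02 0.06 0.03] shift [-0.0005  0.0003  0.0135]
173 x range -109.0 107.8
-80 13 40.7 51.7 mean 43.9
-60 29 40.5 51.5 mean 46.5
-40 25 40.6 50.1 mean 45.3
0 18 26.9 44.5 mean 37.1
40 29 40.5 51.6 mean 45.5
60 31 39.6 51.4 mean 45.9
```

Request:
send_rows --rows '[{"delta_pos":[-0.001,0,0.006],"twist":[0,0,0],"grip":0.005},{"delta_pos":[0,0,0.005],"twist":[0,0,0],"grip":0.005},{"delta_pos":[0,0,0],"twist":[0,0,0],"grip":0.005},{"delta_pos":[0,0,0],"twist":[0,0,0],"grip":0.005}]'

```text
clock: 30.48
tcp_pos: [542.5, -24.2, 129.4]
tcp_rot: [2.138, 2.301, -0.001]
ft_force: [2.1, 0.1, -2.7]
grip_width: 0.152
gripper_force: 58.9
```

Request:
send_rows --rows '[{"delta_pos":[0,0,0.002],"twist":[0,0,0],"grip":0.005},{"delta_pos":[0,0,0.001],"twist":[0,0,0],"grip":0.005},{"delta_pos":[0,0,0],"twist":[0,0,0],"grip":0.005},{"delta_pos":[0,0,0],"twist":[0,0,0],"grip":0.005}]'

```text
clock: 30.98
tcp_pos: [542.7, -24.2, 127.2]
tcp_rot: [2.137, 2.3, -0.001]
ft_force: [-2.7, -0.2, 5.1]
grip_width: 0.149
gripper_force: 60.1
```

Contact came at 127.2, exactly the seating height. Releasing.

Request:
send_rows --rows '[{"delta_pos":[0,0,0],"twist":[0,0,0],"grip":0.025},{"delta_pos":[0,0,0],"twist":[0,0,0],"grip":0.03},{"delta_pos":[0,0,0],"twist":[0,0,0],"grip":0.03},{"delta_pos":[0,0,-0.02],"twist":[0,0,0],"grip":0.03},{"delta_pos":[0,0,-0.04],"twist":[0,0,0],"grip":0.04},{"delta_pos":[0,0,-0.04],"twist":[0,0,0],"grip":0.045},{"delta_pos":[-0.05,0,0],"twist":[0,0,0],"grip":0.045},{"delta_pos":[-0.05,0,0],"twist":[0,0,0],"grip":0.045}]'

```text
clock: 31.98
tcp_pos: [550.3, -124.5, 227.5]
tcp_rot: [2.134, 2.302, 0.0]
ft_force: [1.1, -1.0, -0.7]
grip_width: 0.531
gripper_force: 0.0
```

Request:
send_rows --rows '[{"delta_pos":[-0.05,0,0],"twist":[0,0,0],"grip":0.045},{"delta_pos":[-0.04,0,0],"twist":[0,0,0],"grip":0.045},{"delta_pos":[0,0,0],"twist":[0,0,0],"grip":0.045},{"delta_pos":[0,0,0],"twist":[0,0,0],"grip":0.045}]'

```text
clock: 32.48
tcp_pos: [556.5, -212.7, 226.5]
tcp_rot: [2.138, 2.302, -0.0]
ft_force: [0.4, 0.3, -0.1]
grip_width: 0.524
gripper_force: 0.0
```

```bash
python3 bar.py 82; python3 placed.py; python3 to.py 425.7 -306.5 135 96.3
python3 m2.py | grep "^y"
python3 - <<'E'
from h import *
s=snap('top');s2=snap('scene')
a=cv2.resize(s['img'][165:265,230:340],None,fx=3.6,fy=3.6,interpolation=cv2.INTER_CUBIC);b=cv2.resize(s2['img'][170:270,230:340],None,fx=3.6,fy=3.6,interpolation=cv2.INTER_CUBIC)
cv2.imwrite('pics/f3.png',cv2.cvtColor(np.hstack([a,b]),cv2.COLOR_RGB2BGR))
E
```

```text
347 x range -107.3 112.1
-80 7 -55.9 -44.8 mean -48.9
-60 22 28.9 39.3 mean 33.5
-60 30 -58.3 -47.0 mean -52.9
-40 29 29.3 39.1 mean 34.2
-40 30 -57.5 -45.7 mean -52.1
-20 6 28.3 34.9 mean 29.7
0 15 26.4 38.6 mean 30.9
0 26 -58.2 -26.2 mean -44.8
20 6 27.9 39.8 mean 30.3
40 27 27.5 39.0 mean 33.7
40 25 -58.7 -47.4 mean -53.6
60 32 27.8 39.7 mean 33.5
60 33 -59.2 -45.8 mean -52.4
80 9 -58.3 -46.5 mean -53.7
b 55 [276.3 196.8] carrier xy [51.9 54.5]
b 7 [309.9 194.1] carrier xy [ 52.6 -43.8]
b 19 [254.4 209.9] carrier xy [ 17.4 120.3]
b 58 [277.1 214.1] carrier xy [ 0.4 55.7]
b 4 [310.8 214. ] carrier xy [ -6.6 -41.4]
b 12 [312.5 229.5] carrier xy [-52.2 -42.6]
b 59 [278.1 231.9] carrier xy [-52.1  56.3]
y 5 [338.2 165.8] carrier xy [ 119.6 -128.7]
t 32.58 p [ 556.7 -211.8  226.7] psi 94.35 tilt 0.02 F [-0.1 -0.2  0.9] w 44.9 gf 0.0
twist [ 0.01  0.02 -1.95] shift [-0.0798 -0.1406  0.0917]
y 109 [379.5 256.1] [ 420.1 -257.1   14. ]
```

View pics/f3.png

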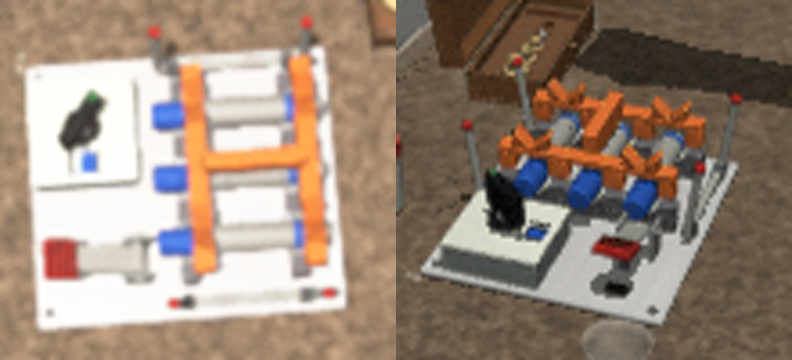

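The top view shows the frame straight but about 9 mm too far toward −y (bars at y = +33.7 and −52.4), so it was knocked. I'll regrip it and shift it back.

```bash
python3 to.py 543.1 -25.9 160 94.2 543.1 -25.9 127.5 94.2 542.4 -16.5 135 94.2
```

```text
t 32.73 p [ 556.7 -212.3  226.8] psi 94.33 tilt 0.06 F [-0.1  0.4  0.1] w 44.9 gf 0.0
twist [0.01 0.05 0.13] shift [1.869e-01 1.000e-04 6.680e-02]
twist [0. 0. 0.] shift [0.     0.     0.0325]
twist [0. 0. 0.] shift [ 0.0094 -0.     -0.0075]
```

Request:
send_rows --rows '[{"delta_pos":[0.04,0,0],"twist":[0,0,0.1],"grip":0.035},{"delta_pos":[0.05,0,0],"twist":[0,0,0],"grip":0.035},{"delta_pos":[0.05,0,0],"twist":[0,0,0],"grip":0.035},{"delta_pos":[0.047,0,0.02],"twist":[0,0,0],"grip":0.035},{"delta_pos":[0,0,0.045],"twist":[0,0,0],"grip":0.035},{"delta_pos":[0,0,0],"twist":[0,0,0],"grip":0.035},{"delta_pos":[0,0,0],"twist":[0,0,0],"grip":0.035},{"delta_pos":[0,0,0],"twist":[0,0,0],"grip":0.035}]'

```text
clock: 33.72
tcp_pos: [544.0, -27.8, 163.1]
tcp_rot: [2.14, 2.296, 0.001]
ft_force: [0.3, 0.3, 0.4]
grip_width: 0.405
gripper_force: 0.0
```

```bash
python3 to.py 543.1 -25.9 127.5 94.2; python3 bar.py 82
```

```text
t 33.73 p [544.  -27.8 163.1] psi 94.04 tilt 0.19 F [0.3 0.3 0.4] w 34.6 gf 0.0
twist [ 0.16  0.1  -0.16] shift [ 0.0019 -0.0008  0.0356]
175 x range -107.0 112.0
-60 21 28.6 37.4 mean 32.9
-40 29 29.3 39.1 mean 34.2
-20 9 28.1 40.5 mean 31.6
0 18 26.4 38.8 mean 31.6
20 8 27.9 39.8 mean 31.3
40 31 26.6 39.0 mean 32.8
60 25 28.8 39.7 mean 34.8
80 6 33.2 38.7 mean 36.3
```

Request:
send_rows --rows '[{"delta_pos":[0.001,-0.0005,0.02],"twist":[0,0,0],"grip":0.035},{"delta_pos":[0,0,0.015],"twist":[0,0,0],"grip":0.035},{"delta_pos":[0,0,0],"twist":[0,0,0],"grip":0.035},{"delta_pos":[0,0,0],"twist":[0,0,0],"grip":0.005},{"delta_pos":[0,0,0],"twist":[0,0,0],"grip":0.005},{"delta_pos":[0,0,0],"twist":[0,0,0],"grip":0.005},{"delta_pos":[0,0,0],"twist":[0,0,0],"grip":0.005},{"delta_pos":[0,0,0],"twist":[0,0,0],"grip":0.005}]'

```text
clock: 34.78
tcp_pos: [543.2, -26.2, 127.3]
tcp_rot: [2.139, 2.298, 0.001]
ft_force: [0.4, -0.2, 5.6]
grip_width: 0.15
gripper_force: 59.5
```

Request:
send_rows --rows '[{"delta_pos":[0,0,-0.004],"twist":[0,0,0],"grip":0.005},{"delta_pos":[0,0,-0.004],"twist":[0,0,0],"grip":0.005},{"delta_pos":[0.005,0,0],"twist":[0,0,0],"grip":0.005},{"delta_pos":[0.0045,0,0],"twist":[0,0,0],"grip":0.005},{"delta_pos":[0,0,0],"twist":[0,0,0],"grip":0.005},{"delta_pos":[0,0,0],"twist":[0,0,0],"grip":0.005},{"delta_pos":[0,0,0],"twist":[0,0,0],"grip":0.005}]'

```text
clock: 35.65
tcp_pos: [541.7, -16.9, 134.3]
tcp_rot: [2.14, 2.299, -0.002]
ft_force: [0.0, 0.2, -3.0]
grip_width: 0.152
gripper_force: 58.5
```

```bash
python3 to.py 542.4 -16.5 127.5 94.2; python3 bar.py 90
```

```text
t 35.65 p [541.7 -16.9 134.3] psi 94.1 tilt 0.08 F [ 0.   0.2 -3. ] w 13.0 gf 58.5
twist [-0.01  0.08 -0.1 ] shift [0.0004 0.0007 0.0068]
128 x range -108.1 109.6
-80 13 37.9 47.3 mean 42.2
-60 27 37.5 48.1 mean 43.0
-40 21 37.8 47.3 mean 42.2
0 30 25.0 41.7 mean 34.8
20 14 37.1 47.6 mean 40.9
40 13 41.4 47.2 mean 45.1
```

Request:
send_rows --rows '[{"delta_pos":[0.001,0.0005,0.004],"twist":[0,0,0],"grip":0.005},{"delta_pos":[0,0,0.0035],"twist":[0,0,0],"grip":0.005},{"delta_pos":[0,0,0],"twist":[0,0,0],"grip":0.005},{"delta_pos":[0,0,0],"twist":[0,0,0],"grip":0.005}]'

```text
clock: 36.2
tcp_pos: [542.2, -15.6, 127.3]
tcp_rot: [2.139, 2.299, -0.001]
ft_force: [-3.8, 0.7, 5.4]
grip_width: 0.155
gripper_force: 59.7
```

Request:
send_rows --rows '[{"delta_pos":[0,0,0],"twist":[0,0,0],"grip":0.02},{"delta_pos":[0,0,0],"twist":[0,0,0],"grip":0.03},{"delta_pos":[0,0,0],"twist":[0,0,0],"grip":0.03},{"delta_pos":[0,0,0],"twist":[0,0,0],"grip":0.03}]'

```text
clock: 36.7
tcp_pos: [542.2, -15.7, 126.8]
tcp_rot: [2.14, 2.299, -0.001]
ft_force: [-0.4, -0.3, 0.4]
grip_width: 0.352
gripper_force: 0.0
```

```bash
python3 to.py; python3 bar.py 82
```

```text
t 36.7 p [542.2 -15.7 126.8] psi 94.11 tilt 0.07 F [-0.4 -0.3  0.4] w 30.0 gf 0.0
118 x range -107.0 112.0
-80 11 38.6 49.1 mean 43.9
-60 28 39.3 48.9 mean 44.1
-40 26 38.5 49.6 mean 43.8
0 20 27.4 41.8 mean 35.1
20 12 37.4 42.6 mean 40.3
40 14 41.8 50.2 mean 46.4
```

Request:
send_rows --rows '[{"delta_pos":[0,0,-0.03],"twist":[0,0,0],"grip":0.03},{"delta_pos":[0,0,-0.04],"twist":[0,0,0],"grip":0.04},{"delta_pos":[0,0,-0.02],"twist":[0,0,0],"grip":0.045},{"delta_pos":[-0.05,0,0],"twist":[0,0,0],"grip":0.045},{"delta_pos":[-0.06,0,0],"twist":[0,0,0],"grip":0.045},{"delta_pos":[-0.06,0,0],"twist":[0,0,0],"grip":0.045},{"delta_pos":[-0.03,0,0],"twist":[0,0,0],"grip":0.045},{"delta_pos":[0,0,0],"twist":[0,0,0],"grip":0.045}]'

```text
clock: 37.75
tcp_pos: [555.9, -218.6, 216.9]
tcp_rot: [2.146, 2.293, -0.003]
ft_force: [-0.0, 0.8, -0.1]
grip_width: 0.523
gripper_force: 0.0
```

```bash
python3 to.py 425.7 -306.5 135 96.3; python3 bar.py 82
```

```text
t 37.75 p [ 555.9 -218.6  216.9] psi 93.8 tilt 0.14 F [-0.   0.8 -0.1] w 44.6 gf 0.0
twist [-0.02  0.13 -2.5 ] shift [-0.073  -0.139   0.0819]
332 x range -107.3 112.1
-80 10 38.8 49.1 mean 44.4
-80 12 -48.6 -36.0 mean -42.2
-60 28 39.3 48.9 mean 44.1
-60 30 -48.8 -37.5 mean -42.7
-40 22 38.7 49.6 mean 43.7
-40 25 -48.2 -36.6 mean -41.9
0 10 27.6 41.8 mean 36.8
0 24 -46.8 -25.7 mean -36.2
20 7 -48.5 -35.8 mean -44.4
40 27 38.5 50.2 mean 44.0
40 29 -47.4 -36.1 mean -42.2
60 27 39.3 48.8 mean 44.1
60 31 -48.1 -36.3 mean -41.9
```

The frame is now seated within 1 mm. Next is the yellow tube.

Request:
send_rows --rows '[{"delta_pos":[-0.01,-0.02,0],"twist":[0,0,-2.3],"grip":0.045},{"delta_pos":[-0.022,-0.04,0.02],"twist":[0,0,0],"grip":0.045},{"delta_pos":[-0.022,-0.04,0.03],"twist":[0,0,0],"grip":0.045},{"delta_pos":[-0.02,-0.039,0.03],"twist":[0,0,0],"grip":0.045},{"delta_pos":[0,0,0],"twist":[0,0,0],"grip":0.045},{"delta_pos":[0,0,0],"twist":[0,0,0],"grip":0.045},{"delta_pos":[0,0,0],"twist":[0,0,0],"grip":0.045}]'

```text
clock: 38.67
tcp_pos: [428.2, -302.2, 138.2]
tcp_rot: [2.088, 2.343, 0.001]
ft_force: [-0.3, 0.5, 0.3]
grip_width: 0.527
gripper_force: 0.0
```

```bash
python3 to.py 425.7 -306.5 76 96.3; python3 m2.py | grep "^y"
```

```text
t 38.67 p [ 428.2 -302.2  138.2] psi 96.58 tilt 0.17 F [-0.3  0.5  0.3] w 45.0 gf 0.0
twist [0.14 0.1  0.28] shift [-0.004  -0.0029  0.0622]
y 114 [379.6 256. ] [ 420.3 -257.5   14. ]
```

Request:
send_rows --rows '[{"delta_pos":[-0.004,-0.0025,0.03],"twist":[0,0,0.2],"grip":0.045},{"delta_pos":[0,0,0.02],"twist":[0,0,0],"grip":0.045},{"delta_pos":[0,0,0.011],"twist":[0,0,0],"grip":0.045},{"delta_pos":[0,0,0],"twist":[0,0,0],"grip":0.045},{"delta_pos":[0,0,0],"twist":[0,0,0],"grip":0.015},{"delta_pos":[0,0,0],"twist":[0,0,0],"grip":0.015},{"delta_pos":[0,0,0],"twist":[0,0,0],"grip":0.015},{"delta_pos":[0,0,0],"twist":[0,0,0],"grip":0.015}]'

```text
clock: 39.72
tcp_pos: [424.9, -308.0, 77.3]
tcp_rot: [2.096, 2.337, -0.0]
ft_force: [-0.6, 1.2, 6.8]
grip_width: 0.254
gripper_force: 58.9
```

Request:
send_rows --rows '[{"delta_pos":[0,0,-0.01],"twist":[0,0,0],"grip":0.015},{"delta_pos":[0,0,-0.03],"twist":[0,0,0],"grip":0.015},{"delta_pos":[0,0,-0.04],"twist":[0,0,0],"grip":0.015},{"delta_pos":[0,0,-0.05],"twist":[0,0,0],"grip":0.015},{"delta_pos":[0,0,0],"twist":[0,0,0],"grip":0.015},{"delta_pos":[0,0,0],"twist":[0,0,0],"grip":0.015},{"delta_pos":[0,0,0],"twist":[0,0,0],"grip":0.015}]'

```text
clock: 40.6
tcp_pos: [423.2, -307.3, 205.0]
tcp_rot: [-2.097, -2.337, 0.002]
ft_force: [-1.2, -0.3, 0.1]
grip_width: 0.253
gripper_force: 58.8
```

```bash
python3 held.py 18 35; python3 to.py 490.5 -20.3 205 94.2
```

```text
top 173 [389. 251.] exp [389.2 251.1]
scene 71 [346.1 162.5] exp [346.  162.5]
cap [ 417.7 -257.9  141.3] in tool [49.6 -0.1 63.7] mid-along 0.6000000000000014
t 40.7 p [ 423.6 -307.3  205.1] psi 96.22 tilt 0.1 F [ 0.4 -0.5 -0.4] w 21.6 gf 58.8
twist [-0.1  -0.02  2.02] shift [2.814e-01 8.780e-02 1.000e-04]
```

Request:
send_rows --rows '[{"delta_pos":[0,0,0],"twist":[0,0,2.0],"grip":0.01},{"delta_pos":[0.045,0.014,0],"twist":[0,0,0],"grip":0.01},{"delta_pos":[0.055,0.017,0],"twist":[0,0,0],"grip":0.01},{"delta_pos":[0.055,0.017,0],"twist":[0,0,0],"grip":0.01},{"delta_pos":[0.055,0.017,0],"twist":[0,0,0],"grip":0.01},{"delta_pos":[0.045,0.014,0],"twist":[0,0,0],"grip":0.01},{"delta_pos":[0.026,0.0085,0.01],"twist":[0,0,0],"grip":0.01},{"delta_pos":[0,0,0.02],"twist":[0,0,0],"grip":0.01}]'

```text
clock: 41.7
tcp_pos: [491.9, -17.9, 176.2]
tcp_rot: [2.133, 2.304, 0.003]
ft_force: [-0.1, -0.1, -0.4]
grip_width: 0.258
gripper_force: 58.8
```

Request:
send_rows --rows '[{"delta_pos":[0,0,0.01],"twist":[0,0,0],"grip":0.01},{"delta_pos":[0,0,0],"twist":[0,0,0],"grip":0.01},{"delta_pos":[0,0,0],"twist":[0,0,0],"grip":0.01},{"delta_pos":[0,0,0],"twist":[0,0,0],"grip":0.01}]'

```text
clock: 42.2
tcp_pos: [491.1, -21.4, 166.5]
tcp_rot: [2.138, 2.299, -0.0]
ft_force: [-0.4, -0.4, 0.2]
grip_width: 0.253
gripper_force: 58.8
```

```bash
python3 held.py 18 35; python3 to.py 490.5 -20.3 146 94.2;python3 bar.py 82
```

```text
top 113 [281.  227.7] exp [280.9 227.6]
scene 96 [298.1 207.6] exp [297.5 207.7]
cap [486.8  26.9 102.9] in tool [48.5 -0.9 63.5] mid-along -0.5
t 42.3 p [491.  -21.3 166.4] psi 94.19 tilt 0.1 F [-0.1  0.4 -0.1] w 21.8 gf 58.8
twist [ 0.06  0.08 -0.01] shift [ 0.001  -0.0004  0.0204]
54 x range -107.0 112.1
-80 10 38.8 49.1 mean 44.4
-60 12 40.2 48.9 mean 44.5
-20 11 37.5 45.0 mean 41.3
0 10 44.4 49.6 mean 47.0
```

Request:
send_rows --rows '[{"delta_pos":[0.0015,0,0.01],"twist":[0,0,0],"grip":0.01},{"delta_pos":[0,0,0.007],"twist":[0,0,0],"grip":0.01},{"delta_pos":[0,0,0.003],"twist":[0,0,0],"grip":0.01},{"delta_pos":[0,0,0],"twist":[0,0,0],"grip":0.01},{"delta_pos":[0,0,0],"twist":[0,0,0],"grip":0.01}]'

```text
clock: 42.98
tcp_pos: [490.5, -19.6, 145.7]
tcp_rot: [2.138, 2.301, -0.002]
ft_force: [-1.0, -0.3, -0.9]
grip_width: 0.254
gripper_force: 58.7
```

Request:
send_rows --rows '[{"delta_pos":[0,0,0],"twist":[0,0,0],"grip":0.03},{"delta_pos":[0,0,0],"twist":[0,0,0],"grip":0.038},{"delta_pos":[0,0,0],"twist":[0,0,0],"grip":0.038},{"delta_pos":[0,0,-0.03],"twist":[0,0,0],"grip":0.04},{"delta_pos":[0,0,-0.05],"twist":[0,0,0],"grip":0.04},{"delta_pos":[-0.04,0,0],"twist":[0,0,0],"grip":0.02},{"delta_pos":[-0.05,0,0],"twist":[0,0,0],"grip":0},{"delta_pos":[-0.05,0,0],"twist":[0,0,0],"grip":0}]'

```text
clock: 43.98
tcp_pos: [501.0, -160.5, 226.5]
tcp_rot: [2.136, 2.301, -0.001]
ft_force: [-0.1, 0.2, 0.5]
grip_width: -0.002
gripper_force: 0.0
```

```bash
python3 to.py; python3 placed.py; python3 bar.py 82;  python3 - <<'E'
from h import *
s=snap('top');H=hsv(s).astype(int)
m=((H[...,0]<8)|(H[...,0]>172))&(H[...,1]>120)&(H[...,2]>60);m[:,:225]=0;m[:220]=0;m[252:]=0;m[:,262:]=0
c=max(comps(m),key=lambda c:c[0]);r=cv2.minAreaRect(np.argwhere(c[2])[:,::-1].astype(np.float32));print('red',c[0],r)
s2=snap('scene');H=hsv(s2).astype(int)
m=((H[...,0]<8)|(H[...,0]>172))&(H[...,1]>120)&(H[...,2]>60);m[:,:280]=0;m[:220]=0;m[252:]=0;m[:,310:]=0
for d in comps(m,8): print(d[0],d[1].round(1))
d=max(comps(m),key=lambda c:c[0])
Ps=[];
for q in(s,s2): K,Rm,t=cam(q);Ps.append(K@np.c_[Rm,t])
X=cv2.triangulatePoints(Ps[0],Ps[1],c[1],d[1]);print((X[:3]/X[3]).ravel())
a=cv2.resize(s['img'][165:265,230:340],None,fx=3.6,fy=3.6,interpolation=cv2.INTER_CUBIC);b=cv2.resize(s2['img'][170:270,230:340],None,fx=3.6,fy=3.6,interpolation=cv2.INTER_CUBIC)
cv2.imwrite('pics/y1.png',cv2.cvtColor(np.hstack([a,b]),cv2.COLOR_RGB2BGR))
E
```

```text
t 43.98 p [ 501.  -160.5  226.5] psi 94.26 tilt 0.11 F [-0.1  0.2  0.5] w -0.2 gf 0.0
b 9 [283.8 195.9] carrier xy [52.9 32.4]
b 28 [274.2 196.8] carrier xy [52.3 60.5]
b 19 [254.4 209.9] carrier xy [ 17.4 120.3]
b 31 [275.1 214.2] carrier xy [ 0.4 61.4]
y 6 [338.3 165.7] carrier xy [ 119.9 -129.1]
y 113 [280.2 229.4] carrier xy [-52.5  50.1]
y 21 [313. 227.] carrier xy [-52.5 -41.7]
272 x range -107.3 112.1
-80 10 38.8 49.1 mean 44.4
-80 12 -48.6 -36.0 mean -42.2
-60 8 40.4 48.9 mean 44.6
-60 8 -46.0 -37.5 mean -41.7
-40 6 40.9 46.7 mean 43.8
-40 9 -45.7 -35.0 mean -40.0
-20 7 -47.6 -35.2 mean -43.6
0 12 27.4 41.8 mean 36.3
0 28 -46.8 -25.7 mean -36.5
20 10 -48.5 -35.8 mean -44.1
40 27 38.5 50.2 mean 44.0
40 30 -48.7 -36.1 mean -42.4
60 27 39.1 48.8 mean 43.8
60 31 -48.1 -36.3 mean -41.9
red 82 ((246.0, 236.5), (9.0, 8.0), 90.0)
53 [291.1 238.9]
[469.77432925 125.49836037  55.38682411]
```

View pics/y1.png

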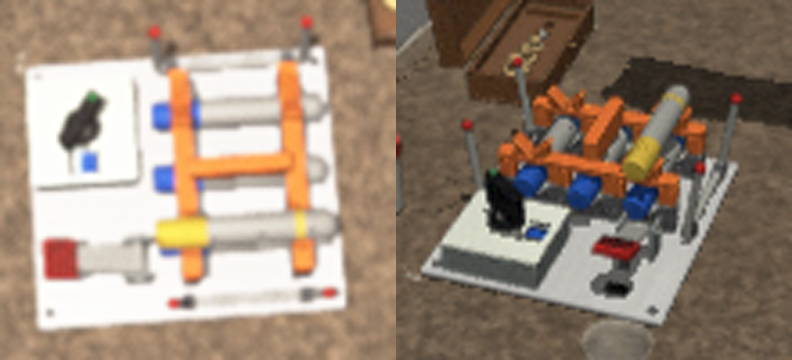

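The yellow tube is seated, about 2 mm off centre lengthwise, and the frame is still in place. The lever pad triangulates to (470,125,55). Next I'll press it.

```bash
python3 to.py 470 125.5 180 94.2 470 125.5 128 94.2
```

```text
t 44.17 p [ 500.7 -160.   226. ] psi 94.07 tilt 0.06 F [-0.8  0.6 -0.1] w -0.1 gf 0.0
twist [-0.    0.06 -0.13] shift [ 0.2869 -0.0097  0.046 ]
twist [0. 0. 0.] shift [0.    0.    0.052]
```

Request:
send_rows --rows '[{"delta_pos":[0.05,-0.0015,0],"twist":[0,0,0],"grip":0},{"delta_pos":[0.055,-0.002,0],"twist":[0,0,0],"grip":0},{"delta_pos":[0.055,-0.002,0],"twist":[0,0,0],"grip":0},{"delta_pos":[0.055,-0.002,0],"twist":[0,0,0],"grip":0},{"delta_pos":[0.05,-0.0015,0],"twist":[0,0,0],"grip":0},{"delta_pos":[0.022,-0.001,0.02],"twist":[0,0,0],"grip":0},{"delta_pos":[0,0,0.04],"twist":[0,0,0],"grip":0},{"delta_pos":[0,0,0.02],"twist":[0,0,0],"grip":0}]'

```text
clock: 45.18
tcp_pos: [468.1, 128.2, 144.3]
tcp_rot: [-2.133, -2.305, 0.003]
ft_force: [-0.1, -0.6, -0.4]
grip_width: -0.003
gripper_force: 0.0
```

Request:
send_rows --rows '[{"delta_pos":[0,0,0],"twist":[0,0,0],"grip":0},{"delta_pos":[0,0,0],"twist":[0,0,0],"grip":0},{"delta_pos":[0,0,0],"twist":[0,0,0],"grip":0}]'

```text
clock: 45.55
tcp_pos: [470.4, 126.7, 146.8]
tcp_rot: [2.137, 2.3, 0.002]
ft_force: [0.2, -0.3, 0.6]
grip_width: -0.0
gripper_force: 0.0
```

```bash
python3 to.py 470 125.5 128 94.2
```

```text
t 45.55 p [470.4 126.7 146.8] psi 94.23 tilt 0.13 F [ 0.2 -0.3  0.6] w -0.0 gf 0.0
twist [0.12 0.05 0.03] shift [-0.0012 -0.0005  0.0188]
```

Request:
send_rows --rows '[{"delta_pos":[-0.001,-0.0005,0.01],"twist":[0,0,0],"grip":0},{"delta_pos":[0,0,0.008],"twist":[0,0,0],"grip":0},{"delta_pos":[0,0,0.005],"twist":[0,0,0],"grip":0},{"delta_pos":[0,0,0.005],"twist":[0,0,0],"grip":0},{"delta_pos":[0,0,0],"twist":[0,0,0],"grip":0}]'

```text
clock: 46.18
tcp_pos: [470.4, 127.9, 118.4]
tcp_rot: [2.136, 2.303, 0.007]
ft_force: [-1.5, 6.6, 9.2]
grip_width: 0.006
gripper_force: 4.1
```

Request:
send_rows --rows '[{"delta_pos":[0,0,0.006],"twist":[0,0,0],"grip":0},{"delta_pos":[0,0,0.006],"twist":[0,0,0],"grip":0},{"delta_pos":[0,0,0.004],"twist":[0,0,0],"grip":0},{"delta_pos":[0,0,0],"twist":[0,0,0],"grip":0}]'

```text
clock: 46.68
tcp_pos: [469.5, 125.2, 102.1]
tcp_rot: [2.138, 2.3, -0.002]
ft_force: [-2.4, 1.3, 11.1]
grip_width: -0.001
gripper_force: 5.5
```

Request:
send_rows --rows '[{"delta_pos":[0,0,0.003],"twist":[0,0,0],"grip":0},{"delta_pos":[0,0,0.003],"twist":[0,0,0],"grip":0},{"delta_pos":[0,0,0],"twist":[0,0,0],"grip":0},{"delta_pos":[0,0,0],"twist":[0,0,0],"grip":0}]'

```text
clock: 47.18
tcp_pos: [469.8, 125.4, 100.1]
tcp_rot: [2.135, 2.298, -0.002]
ft_force: [-17.3, -3.9, 67.0]
grip_width: 0.001
gripper_force: 32.5
```

Request:
send_rows --rows '[{"delta_pos":[0,0,0.002],"twist":[0,0,0],"grip":0},{"delta_pos":[0,0,0.002],"twist":[0,0,0],"grip":0},{"delta_pos":[0,0,0],"twist":[0,0,0],"grip":0}]'

```text
clock: 47.55
tcp_pos: [470.0, 125.5, 98.9]
tcp_rot: [2.134, 2.296, -0.004]
ft_force: [-27.6, -7.6, 106.9]
grip_width: 0.003
gripper_force: 51.6
```

The lever is at its stop, so I'll back off.

Request:
send_rows --rows '[{"delta_pos":[0,0,-0.01],"twist":[0,0,0],"grip":0},{"delta_pos":[0,0,-0.02],"twist":[0,0,0],"grip":0},{"delta_pos":[0,0,-0.04],"twist":[0,0,0],"grip":0.03},{"delta_pos":[0,0,-0.03],"twist":[0,0,0],"grip":0.03},{"delta_pos":[-0.04,0,0],"twist":[0,0,0],"grip":0.03},{"delta_pos":[-0.06,0,0],"twist":[0,0,0],"grip":0.03},{"delta_pos":[-0.06,0,0],"twist":[0,0,0],"grip":0.03},{"delta_pos":[-0.06,0,0],"twist":[0,0,0],"grip":0.03}]'

```text
clock: 48.55
tcp_pos: [484.9, -96.6, 191.5]
tcp_rot: [2.139, 2.301, -0.003]
ft_force: [0.9, 0.1, -0.2]
grip_width: 0.349
gripper_force: 0.0
```

```bash
python3 to.py; python3 placed.py; python3 bar.py 82;  python3 - <<'E'
from h import *
s=snap('top');H=hsv(s).astype(int)
m=((H[...,0]<8)|(H[...,0]>172))&(H[...,1]>120)&(H[...,2]>60);m[:,:225]=0;m[:220]=0;m[252:]=0;m[:,262:]=0
c=max(comps(m),key=lambda c:c[0])
s2=snap('scene');H=hsv(s2).astype(int)
m=((H[...,0]<8)|(H[...,0]>172))&(H[...,1]>120)&(H[...,2]>60);m[:,:280]=0;m[:220]=0;m[262:]=0;m[:,310:]=0
d=max(comps(m),key=lambda c:c[0])
Ps=[]
for q in(s,s2): K,Rm,t=cam(q);Ps.append(K@np.c_[Rm,t])
X=cv2.triangulatePoints(Ps[0],Ps[1],c[1],d[1]);print('lever',c[0],c[1],d[0],d[1],(X[:3]/X[3]).ravel().round(1))
# wheel: green dot and black bar
H=hsv(s).astype(int);H2=hsv(s2).astype(int)
def tri(a,b):
    X=cv2.triangulatePoints(Ps[0],Ps[1],np.array(a,float),np.array(b,float));return (X[:3]/X[3]).ravel()
def blob(H,cond,box):
    m=cond(H);k=np.zeros(m.shape,bool);k[box[0]:box[1],box[2]:box[3]]=1;L=comps(m&k,2);L.sort(key=lambda c:-c[0]);return [(l[0],l[1].round(1)) for l in L[:3]],L[0]
g=lambda H:(H[...,0]>40)&(H[...,0]<90)&(H[...,1]>80)
k=lambda H:(H[...,2]<70)
A,a=blob(H,g,(185,225,240,270));B,b=blob(H2,g,(205,250,240,290));print('green',A,B,tri(a[1],b[1]).round(1))
A,a=blob(H,k,(185,225,240,270));B,b=blob(H2,k,(205,250,240,285));print('black',A,B,tri(a[1],b[1]).round(1))
r=cv2.minAreaRect(np.argwhere(a[2])[:,::-1].astype(np.float32));print(r);print('at z60',onplane(s,*r[0],60).round(1))
bl=lambda H:(H[...,0]>100)&(H[...,0]<130)&(H[...,1]>90)
A,a=blob(H,bl,(200,225,245,262));B,b=blob(H2,bl,(220,245,255,292));print('win',A,B,tri(a[1],b[1]).round(1))
a=cv2.resize(s['img'][165:265,230:340],None,fx=3.6,fy=3.6,interpolation=cv2.INTER_CUBIC);b=cv2.resize(s2['img'][170:270,230:340],None,fx=3.6,fy=3.6,interpolation=cv2.INTER_CUBIC)
cv2.imwrite('pics/l1.png',cv2.cvtColor(np.hstack([a,b]),cv2.COLOR_RGB2BGR))
E
```

```text
t 48.55 p [484.9 -96.6 191.5] psi 94.18 tilt 0.11 F [ 0.9  0.1 -0.2] w 29.8 gf 0.0
b 9 [283.8 195.9] carrier xy [52.9 32.4]
b 28 [274.3 196.9] carrier xy [51.9 60.1]
b 19 [254.4 209.9] carrier xy [ 17.4 120.3]
b 31 [275.1 214.2] carrier xy [ 0.4 61.4]
y 7 [338.  165.6] carrier xy [ 120.3 -128.2]
y 111 [279.9 229.3] carrier xy [-52.3  50.7]
y 21 [313. 227.] carrier xy [-52.5 -41.7]
284 x range -88.6 75.6
-80 12 38.6 50.1 mean 44.4
-80 14 -59.6 -36.0 mean -43.9
-60 12 40.4 62.7 mean 50.2
-60 11 -59.9 -37.5 mean -45.4
-40 8 40.7 49.2 mean 44.1
-40 10 -45.7 -34.8 mean -39.4
-20 7 -47.6 -35.2 mean -42.3
0 11 27.6 41.8 mean 37.1
0 29 -46.8 -25.7 mean -36.3
20 9 -48.0 -35.8 mean -44.3
40 28 38.5 50.2 mean 44.2
40 30 -48.7 -36.1 mean -42.4
60 28 39.1 50.4 mean 44.0
60 31 -48.1 -36.3 mean -41.9
lever 76 [246.32894737 238.46052632] 84 [290.30952381 247.42857143] [469.8 128.   24.6]
green [(np.int32(3), array([255.3, 191.7]))] [(np.int32(4), array([256.5, 217.5])), (np.int32(3), array([257.3, 223.7])), (np.int32(2), array([261. , 227.5]))] [594.4 100.1  83.2]
black [(np.int32(32), array([252.5, 199.3]))] [(np.int32(141), array([259.7, 225.9])), (np.int32(26), array([273.2, 223.8])), (np.int32(18), array([274.9, 236.5]))] [578.1 109.6  61.8]
((252.5, 199.50001525878906), (4.0249223709106445, 12.969194412231445), 26.56505012512207)
at z60 [577.1 109.4  60. ]
win [(np.int32(19), array([254.4, 209.9]))] [(np.int32(61), array([281.5, 223.2])), (np.int32(33), array([266.2, 221.6])), (np.int32(14), array([268.2, 234.1]))] [530.2  98.8  83.8]
```

View pics/l1.png

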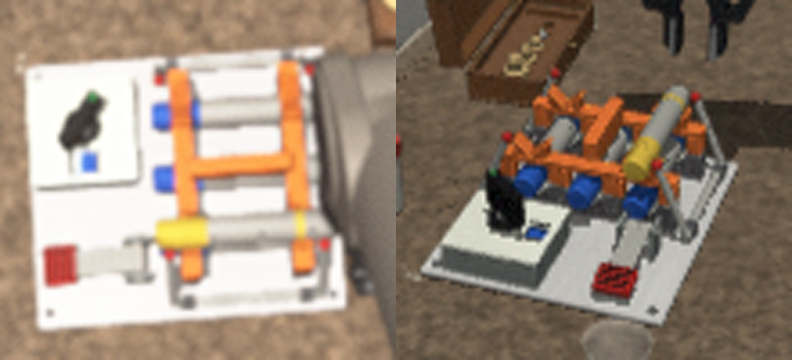

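The lever is down (pad z about 25 mm) and the keepers have swung in against the yellow tube, with all the parts still in place. Next I'll measure the wheel.

```bash
cat > wheel.py <<'E'
from h import *
s=snap('top');s2=snap('scene');Ps=[]
for q in(s,s2): K,Rm,t=cam(q);Ps.append(K@np.c_[Rm,t])
def tri(a,b):
    X=cv2.triangulatePoints(Ps[0],Ps[1],np.array(a,float),np.array(b,float));return (X[:3]/X[3]).ravel()
C=np.array([542.4,-16.5]);th=np.radians(4.2);M=np.array([[np.cos(th),-np.sin(th)],[np.sin(th),np.cos(th)]])
def car(p): return (M.T@(p[:2]-C)).round(1)
H=hsv(s).astype(int);H2=hsv(s2).astype(int)
def blobs(H,cond,box,n=4):
    m=cond(H);k=np.zeros(m.shape,bool);k[box[0]:box[1],box[2]:box[3]]=1;L=comps(m&k,2);L.sort(key=lambda c:-c[0]);return L[:n]
g=lambda H:(H[...,0]>40)&(H[...,0]<90)&(H[...,1]>80)
bl=lambda H:(H[...,0]>100)&(H[...,0]<130)&(H[...,1]>90)
rw=[c for n_,c in [(0,0)]]
for nm,c1,c2 in(('green',g,g),('blue',bl,bl)):
    A=blobs(H,c1,(183,226,240,270));B=blobs(H2,c2,(210,245,250,280))
    for a in A: print(nm,'top',a[0],a[1].round(1),'z40',onplane(s,*a[1],40).round(1),'z80',onplane(s,*a[1],80).round(1),car(onplane(s,*a[1],80)))
    for b in B: print(nm,'scene',b[0],b[1].round(1))
    for a in A[:2]:
        for b in B[:3]: X=tri(a[1],b[1]);print('   tri',X.round(1),car(X))
for thr in(70,90,110):
  m=lambda H:(H[...,2]<thr)
  for a in blobs(H,m,(183,226,240,270),2):
    r=cv2.minAreaRect(np.argwhere(a[2])[:,::-1].astype(np.float32));print('black',thr,a[0],a[1].round(1),[np.round(v,1) for v in r])
    v=np.argwhere(a[2]);print('  rows',v[:,0].min(),v[:,0].max(),'cols',v[:,1].min(),v[:,1].max())
  for a in blobs(H2,m,(210,250,245,280),1):
    v=np.argwhere(a[2]);print('  scene',a[0],a[1].round(1),'rows',v[:,0].min(),v[:,0].max(),'cols',v[:,1].min(),v[:,1].max())
gr=s['img'].astype(int).mean(2).astype(int);print(gr[187:214,244:264])
E
python3 wheel.py
```

```text
green top 3 [255.3 191.7] z40 [605.5 102.8  40. ] z80 [595.1 100.3  80. ] [ 61.1 112.6]
green scene 4 [256.5 217.5]
green scene 3 [259.3 227. ]
green scene 2 [262.5 229.5]
green scene 2 [261.5 231.5]
   tri [594.4 100.1  83.2] [ 60.4 112.5]
   tri [596.8 100.3  49.9] [ 62.8 112.5]
   tri [594.3  99.4  42.7] [ 60.2 111.8]
blue top 19 [254.4 209.9] z40 [551.  104.7  40. ] z80 [542.2 102.2  80. ] [  8.5 118.3]
blue scene 64 [266.8 219.7]
blue scene 15 [278.4 223.8]
blue scene 14 [268.2 234.1]
   tri [547.1 103.7  87. ] [ 13.5 119.6]
   tri [534.3  99.9  79.5] [  0.5 116.7]
   tri [552.8 105.2  34.7] [ 19.2 120.7]
black 70 32 [252.6 199.3] [array([252.6, 199.6]), array([ 3.4, 13. ]), np.float64(31.0)]
  rows 194 205 cols 248 256
  scene 141 [259.7 225.9] rows 217 234 cols 255 265
black 90 81 [252.2 199.3] [array([252.8, 199.2]), array([ 7.1, 14.8]), np.float64(45.0)]
  rows 193 205 cols 247 257
  scene 226 [263.6 239.1] rows 221 249 cols 245 279
black 110 94 [252.3 199.3] [array([251.9, 199.3]), array([ 8.9, 14. ]), np.float64(8.1)]
  rows 193 206 cols 247 257
  scene 632 [260.1 228.6] r
[... 1620 characters left out ...]
 252 252
  252 253]
 [253 253 250 203 130 102 161 214 218 205 211 237 242 245 252 253 253 252
  252 252]
 [253 253 254 248 216 159 215 245 233 208 191 200 209 226 251 253 252 252
  252 252]
 [252 253 253 254 240 188 228 249 228 180 159 160 170 218 252 253 253 252
  252 252]
 [252 252 253 253 243 201 235 248 223 168 149 151 159 216 253 253 252 252
  252 252]
 [252 253 253 253 243 205 235 249 218 164 147 147 157 215 253 253 252 252
  252 252]
 [252 252 253 253 245 207 229 248 222 163 148 148 158 216 252 253 253 253
  252 252]
 [252 252 253 253 246 215 224 246 229 193 182 181 187 220 249 253 253 253
  253 253]
 [253 253 253 253 249 234 238 247 245 244 244 245 244 245 252 253 253 253
  253 253]]
```

Request:
send_rows --rows '[{"delta_pos":[0,0,-0.01],"twist":[0,0,-8.6],"grip":0.05},{"delta_pos":[0,0,0],"twist":[0,0,-8.6],"grip":0.05},{"delta_pos":[0,0,0],"twist":[0,0,-8.6],"grip":0.05},{"delta_pos":[0,0,0],"twist":[0,0,-8.6],"grip":0.05},{"delta_pos":[0,0,0],"twist":[0,0,-8.6],"grip":0.05},{"delta_pos":[0,0,0],"twist":[0,0,-8.6],"grip":0.05},{"delta_pos":[0,0,0],"twist":[0,0,0],"grip":0.05},{"delta_pos":[0,0,0],"twist":[0,0,0],"grip":0.05}]'

```text
clock: 49.85
tcp_pos: [485.6, -93.2, 202.0]
tcp_rot: [0.925, 3.002, -0.002]
ft_force: [-0.2, 0.1, 0.2]
grip_width: 0.586
gripper_force: 0.0
```

```bash
python3 to.py 579.3 109 195 146 579.3 109 124 146; python3 - <<'E'
from h import *
s=snap('top')
a=onplane(s,255.5,191,80);b=onplane(s,247.5,203,80);print(a,b,(a+b)/2,ang(b,a))
E
```

```text
t 49.85 p [485.6 -93.2 202. ] psi 145.75 tilt 0.06 F [-0.2  0.1  0.2] w 50.0 gf 0.0
twist [-0.05  0.04 -0.26] shift [0.0354 0.2201 0.007 ]
twist [0. 0. 0.] shift [0.    0.    0.071]
[597.06343621  99.83001287  80.        ] [562.10843821 121.95163651  80.        ] [579.58593721 110.89082469  80.        ] -32.32808750104134
```

The bar centre estimates agree at about (579.5,110), with its heading near −33°. Approaching the wheel.

Request:
send_rows --rows '[{"delta_pos":[0.006,0.035,0],"twist":[0,0,-0.5],"grip":0.05},{"delta_pos":[0.008,0.05,0],"twist":[0,0,0],"grip":0.05},{"delta_pos":[0.009,0.055,0],"twist":[0,0,0],"grip":0.05},{"delta_pos":[0.008,0.05,0],"twist":[0,0,0],"grip":0.05},{"delta_pos":[0.005,0.029,0.02],"twist":[0,0,0],"grip":0.05},{"delta_pos":[0,0,0.02],"twist":[0,0,0],"grip":0.05},{"delta_pos":[0,0,0],"twist":[0,0,0],"grip":0.05},{"delta_pos":[0,0,0],"twist":[0,0,0],"grip":0.05}]'

```text
clock: 50.9
tcp_pos: [577.3, 106.6, 162.0]
tcp_rot: [0.913, 3.005, -0.003]
ft_force: [0.5, -0.0, -0.0]
grip_width: 0.584
gripper_force: 0.0
```

```bash
python3 to.py 579.4 109.7 124 146.5
```

```text
t 50.9 p [577.3 106.6 162. ] psi 146.2 tilt 0.12 F [ 0.5 -0.  -0. ] w 49.9 gf 0.0
twist [-0.1   0.07 -0.3 ] shift [0.     0.0037 0.038 ]
```

Request:
send_rows --rows '[{"delta_pos":[0,0.002,0.02],"twist":[0,0,0],"grip":0.05},{"delta_pos":[0,0,0.01],"twist":[0,0,0],"grip":0.05},{"delta_pos":[0,0,0.008],"twist":[0,0,0],"grip":0.05},{"delta_pos":[0,0,0],"twist":[0,0,0],"grip":0.05},{"delta_pos":[0,0,0],"twist":[0,0,0],"grip":0.05}]'

```text
clock: 51.52
tcp_pos: [578.7, 109.7, 124.0]
tcp_rot: [0.91, 3.006, -0.001]
ft_force: [0.3, 0.6, -1.0]
grip_width: 0.584
gripper_force: 0.0
```

```bash
python3 to.py 579.4 109.7 124 146.5
```

```text
t 51.52 p [578.7 109.7 124. ] psi 146.32 tilt 0.07 F [ 0.3  0.6 -1. ] w 49.9 gf 0.0
twist [-0.03  0.06 -0.18] shift [-0.0006  0.0004 -0.    ]
```

Request:
send_rows --rows '[{"delta_pos":[0,0,0],"twist":[0,0,0],"grip":0.025},{"delta_pos":[0,0,0],"twist":[0,0,0],"grip":0.005},{"delta_pos":[0,0,0],"twist":[0,0,0],"grip":0.005},{"delta_pos":[0,0,0],"twist":[0,0,0],"grip":0.005},{"delta_pos":[0,0,0],"twist":[0,0,0],"grip":0.005}]'

```text
clock: 52.15
tcp_pos: [578.5, 109.4, 124.2]
tcp_rot: [0.91, 3.006, -0.003]
ft_force: [-2.2, -2.5, 5.5]
grip_width: 0.127
gripper_force: 58.9
```

```bash
python3 to.py; python3 -c "
from h import *
o=get_obs();print(o['torque'].round(2),o['joint_pos'].round(2))"
```

```text
t 52.15 p [578.5 109.4 124.2] psi 146.31 tilt 0.1 F [-2.2 -2.5  5.5] w 10.8 gf 58.9
[-0.29  0.5  -0.01] [ 0.15  0.64 -0.59  1.87  0.49  0.79  0.28]
```

Request:
send_rows --rows '[{"delta_pos":[0,0,0],"twist":[0,0,8.9],"grip":0.005},{"delta_pos":[0,0,0],"twist":[0,0,8.9],"grip":0.005},{"delta_pos":[0,0,0],"twist":[0,0,8.9],"grip":0.005},{"delta_pos":[0,0,0],"twist":[0,0,8.9],"grip":0.005}]'

```text
clock: 52.65
tcp_pos: [579.1, 109.9, 124.2]
tcp_rot: [1.791, 2.579, 0.001]
ft_force: [1.0, 0.2, 1.3]
grip_width: 0.128
gripper_force: 58.3
```

Request:
send_rows --rows '[{"delta_pos":[0,0,0],"twist":[0,0,8.9],"grip":0.005},{"delta_pos":[0,0,0],"twist":[0,0,8.9],"grip":0.005},{"delta_pos":[0,0,0],"twist":[0,0,8.9],"grip":0.005},{"delta_pos":[0,0,0],"twist":[0,0,8.9],"grip":0.005}]'

```text
clock: 53.15
tcp_pos: [580.0, 109.8, 124.3]
tcp_rot: [2.493, 1.907, 0.004]
ft_force: [3.2, 1.4, -1.9]
grip_width: 0.127
gripper_force: 58.3
```

```bash
python3 to.py 579.4 109.7 124 4.2
```

```text
t 53.15 p [580.  109.8 124.3] psi 74.84 tilt 0.21 F [ 3.2  1.4 -1.9] w 10.8 gf 58.3
twist [ 0.15 -0.17 70.64] shift [-0.0006  0.0001  0.0003]
```

Request:
send_rows --rows '[{"delta_pos":[0,0,0],"twist":[0,0,8.9],"grip":0.005},{"delta_pos":[0,0,0],"twist":[0,0,8.9],"grip":0.005},{"delta_pos":[0,0,0],"twist":[0,0,8.9],"grip":0.005},{"delta_pos":[0,0,0],"twist":[0,0,8.9],"grip":0.005},{"delta_pos":[0,0,0],"twist":[0,0,8.9],"grip":0.005},{"delta_pos":[0,0,0],"twist":[0,0,8.9],"grip":0.005},{"delta_pos":[0,0,0],"twist":[0,0,8.9],"grip":0.005},{"delta_pos":[0,0,0],"twist":[0,0,7.3],"grip":0.005}]'

```text
clock: 54.15
tcp_pos: [581.1, 108.5, 124.3]
tcp_rot: [3.136, 0.143, 0.009]
ft_force: [7.0, -3.7, -4.6]
grip_width: 0.134
gripper_force: 58.4
```

Request:
send_rows --rows '[{"delta_pos":[0,0,0],"twist":[0,0,0],"grip":0.005},{"delta_pos":[0,0,0],"twist":[0,0,0],"grip":0.005}]'

```text
clock: 54.4
tcp_pos: [581.0, 108.5, 124.3]
tcp_rot: [3.136, 0.149, 0.009]
ft_force: [7.1, -2.1, -2.9]
grip_width: 0.129
gripper_force: 58.6
```

```bash
python3 to.py 579.4 109.7 124 4.2
```

```text
t 54.4 p [581.  108.5 124.3] psi 5.45 tilt 0.34 F [ 7.1 -2.1 -2.9] w 11.0 gf 58.6
twist [ 0.13 -0.32  1.25] shift [-0.0016 -0.0013  0.0003]
```

Request:
send_rows --rows '[{"delta_pos":[0,0,0],"twist":[0,0,1.2],"grip":0.005},{"delta_pos":[0,0,0],"twist":[0,0,0],"grip":0.005},{"delta_pos":[0,0,0],"twist":[0,0,0],"grip":0.03},{"delta_pos":[0,0,0],"twist":[0,0,0],"grip":0.045},{"delta_pos":[0,0,0],"twist":[0,0,0],"grip":0.045},{"delta_pos":[0,0,-0.03],"twist":[0,0,0],"grip":0.045},{"delta_pos":[0,0,-0.05],"twist":[0,0,0],"grip":0.045},{"delta_pos":[0,0,-0.04],"twist":[0,0,0],"grip":0.045}]'

```text
clock: 55.4
tcp_pos: [578.5, 109.9, 245.5]
tcp_rot: [3.138, 0.119, 0.001]
ft_force: [0.9, 0.7, 0.2]
grip_width: 0.523
gripper_force: 0.0
```

Request:
send_rows --rows '[{"delta_pos":[0,0.05,0],"twist":[0,0,0],"grip":0.045},{"delta_pos":[0,0.06,0],"twist":[0,0,0],"grip":0.045},{"delta_pos":[0,0.06,0],"twist":[0,0,0],"grip":0.045},{"delta_pos":[0,0.06,0],"twist":[0,0,0],"grip":0.045},{"delta_pos":[0,0.05,0],"twist":[0,0,0],"grip":0.045},{"delta_pos":[0,0.05,0],"twist":[0,0,0],"grip":0.045},{"delta_pos":[0,0,0],"twist":[0,0,0],"grip":0.045},{"delta_pos":[0,0,0],"twist":[0,0,0],"grip":0.045}]'

```text
clock: 56.4
tcp_pos: [603.2, -218.7, 243.9]
tcp_rot: [3.139, 0.118, -0.0]
ft_force: [0.2, 0.3, -0.4]
grip_width: 0.528
gripper_force: 0.0
```

```bash
python3 to.py; python3 placed.py; python3 bar.py 82; python3 wheel.py | head -40; python3 - <<'E'
from h import *
s=snap('top');print(s['img'][203:215,247:262].tolist()[4:9:2]); 
H=hsv(s).astype(int)
m=((H[...,0]<8)|(H[...,0]>172))&(H[...,1]>120)&(H[...,2]>60);m[:,:225]=0;m[:220]=0;m[252:]=0;m[:,262:]=0
c=max(comps(m),key=lambda c:c[0]);print('lever',c[0],c[1])
E
```

```text
t 56.4 p [ 603.2 -218.7  243.9] psi 4.32 tilt 0.02 F [ 0.2  0.3 -0.4] w 45.1 gf 0.0
b 9 [283.8 195.9] carrier xy [52.9 32.4]
b 28 [274.2 196.8] carrier xy [52.3 60.5]
b 31 [275.1 214.2] carrier xy [ 0.4 61.4]
y 5 [338.2 165.4] carrier xy [ 120.8 -128.8]
y 113 [280.  229.3] carrier xy [-52.4  50.4]
y 21 [313. 227.] carrier xy [-52.5 -41.7]
316 x range -88.6 77.6
-80 13 38.8 50.1 mean 45.7
-80 16 -59.6 -36.0 mean -43.2
-60 11 40.4 62.7 mean 49.0
-60 11 -59.9 -37.5 mean -45.4
-40 9 40.7 49.4 mean 44.7
-40 10 -45.7 -34.8 mean -39.4
-20 6 39.2 48.8 mean 43.0
-20 9 -47.6 -35.2 mean -41.0
0 14 27.4 49.4 mean 37.2
0 34 -46.8 -25.7 mean -37.1
20 14 -48.5 -35.8 mean -43.6
40 28 38.5 50.2 mean 44.2
40 30 -48.7 -36.1 mean -42.4
60 29 39.1 50.4 mean 44.2
60 32 -48.4 -36.3 mean -42.1
80 6 -60.7 -38.0 mean -48.6
green top 30 [253.3 209.8] z40 [551.2 108.   40. ] z80 [542.5 105.3  80. ] [  9.  121.5]
green top 5 [252. 203.] z40 [571.5 112.   40. ] z80 [562.1 109.3  80. ] [ 28.9 124. ]
green scene 10 [268.5 234.5]
green scene 4 [265.5 221.5]
green scene 2 [262.5 223. ]
   tri [551.9 108.2  36. ] [ 18
[... 1628 characters left out ...]
63, 80, 53], [62, 73, 55], [74, 100, 71], [107, 146, 105], [150, 178, 143], [226, 225, 209], [254, 253, 249], [253, 253, 250], [253, 253, 250], [253, 253, 250]], [[254, 253, 250], [245, 244, 236], [168, 180, 158], [127, 178, 129], [100, 187, 112], [84, 178, 96], [86, 172, 96], [85, 174, 97], [90, 188, 103], [121, 180, 120], [214, 218, 199], [254, 252, 249], [254, 254, 251], [253, 253, 250], [253, 253, 250]], [[254, 253, 251], [247, 245, 240], [182, 190, 171], [127, 174, 127], [96, 192, 108], [93, 200, 108], [93, 199, 108], [93, 199, 109], [88, 191, 102], [124, 182, 122], [211, 217, 197], [253, 252, 249], [254, 254, 252], [253, 253, 251], [253, 253, 250]]]
lever 76 [246.32894737 238.46052632]
```

The window is fully green, the lever is still down, and the frame and tubes haven't moved. Handing the job in.

```bash
python3 -c "
from bench import close_job
print(close_job())"
```

```text
the job is handed in; nothing more can be done
None
```

The job is handed in; no verdict came back: three blue tubes, the chock frame and the one yellow tube present measured in place in the last images, with the lever down and green filling the window. The frame slid about 9 mm after I released it, so I reseated it; pressing the lever peaked at about 107 N on the wrist (limit 120 N).

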